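# Rack two fired test tiles by thickness in the slot gauge

### The arm

A 6-joint arm with a two-finger parallel gripper is mounted at the origin on the work surface. World frame = base frame: x ahead of the robot, y to its left, z up, the work surface at z = 0. Lengths are in m, angles in rad, forces in N, time in s.
With the tool pointing down it reaches from about 0.3 to 0.875 m from the base axis. Payload 6.4 kg.
Tool frame: the origin (TCP) lies midway between the tips of the shut fingers; the grasp point (between the pads) lies 19 mm behind it; z points along the fingers, y is the direction in which the jaws open and shut (so a half turn about z gives the same grasp; the last joint's range is limited). The gripper opens to 85 mm and grips with 20 to 120 N. Pads are 22 mm wide; open, the fingers measure 114 mm over their backs; the gripper's body (76 mm by 85 mm) begins 54 mm behind the grasp point. The pads swing forward as they close: fully open they stand 13 mm farther back than shut.
Start: joints at [0.919, 0.181, 1.607, -0, 1.354, -0.206], TCP at [0.248, 0.519, 0.197] pointing down, gripper open.
Joint ranges: [-2.99, 2.99], [-0.89, 2.07], [0.3, 2.58], [-1.14, 4.28], [0, 2.63], [-3.12, 3.12]. Speed limits (rad/s): [2.57, 2.57, 3.01, 3.14, 3.14, 3.14].

### API

Orientations are given as a unit quaternion [w, x, y, z].
In Python, from bench import ctrl gives the robot as it stands.
- The arm moves only by the tool apply_moves, never from a script. Its argument "plan" is a list of rows, each an object with "translation": the shift along the tool's x, y, z in m, a list of three; "angular": the turn, a rotation vector about the tool's x, y, z in rad, a list of three; "hand": the finger opening in m, from 0 to 0.0854. In form: [{"translation": [x, y, z], "angular": [rx, ry, rz], "hand": hand}, ...]. A call has 1 to 10 rows; each row shifts and turns the commanded pose from where the row before left it, along the tool's axes as they then stand; what a row does not reach is not made up. A row lasts 1/8 s, in which the tool goes at most 62.5 mm and 10.7 degrees, less where a joint would pass 70% of its speed; a pose out of reach is approached as far as the arm can. A call with a gripper value outside its range is refused whole. The fingers move at their own pace and stop on an object; the grip force is fixed at half the most. Time passes only in rows, so rows that do not move let the fingers close. It gives the time, the measured TCP pose, the force and the opening at its end, in the units of the state.
- ctrl.get_obs(): the state, without advancing time (a new reading comes with each control period).
- ctrl.camera(name): name is "scene" or "top" or "wrist"; returns a dict with "img" (400x640x3 uint8, red, green, blue), "K" (3x3 intrinsics, pixels), "eye" and "orientation" of the camera in the world. Camera axes: x right, y up, looking along -z (the intrinsics and any distortion apply to the point x, -y, -z); pixel columns grow to the right and rows downward; lengths in m; the calibration is good to about 2 mm. A picture is of the moment at which its call begins. There is no depth.
- ctrl.hand_in(): hands the job in, once; it reports no verdict.
The state is a dict: "time_s": time; "q": joint angles; "dq": joint speeds; "joint_efforts": joint torques, N m; "eef_pos": TCP position; "eef_rot": TCP orientation; "wrist_force": force on the tool from outside, world axes, zero at the start; "torque": the same for the moment, N m; "opening": opening from 0.0 (shut) to 1.0 (fully open).
Only numpy, scipy, OpenCV 4.12 (cv2) and the standard library are available. Lean on these libraries where they do the work, as an engineer would, in place of code of your own. Each camera call takes 0.05 s, during which the arm holds its last target.

### The job

Rack the two standing clay test tiles in the wooden slot gauge, the thick tile first and then the thin one, each upright, roughly centred across the bar and in the narrowest slot that will take it. The slotted bar is clamped some way off its marks, so feel for each slot gently - the fired clay chips if it is pushed hard against the gauge - and press each tile lightly down until it is felt to be firmly home. Let both go and leave everything else on the table where it is.

Things in the scene. Friction and masses are not known exactly. Their poses are not given: they have to be found in the camera images.
- thick_center (a point): Centre (half-way up) of the 14 mm thick fired-clay test tile, a plain slab 60 mm wide (own x) by 14 mm thick (own y) by 70 mm tall (own z, up). It stands free on its 60 mm lower edge on the table. The two task tiles look alike but for thickness; which stands nearer the robot changes.
- thin_center (a point): Centre (half-way up) of the 8 mm thick fired-clay test tile, a plain slab 60 mm wide (own x) by 8 mm thick (own y) by 70 mm tall (own z, up). It stands free on its 60 mm lower edge on the table. The two task tiles look alike but for thickness; which stands nearer the robot changes.
- rack: Slot gauge: fixed dark steel bed 90 (own x) x 250 (own y) x 10 mm with 36 mm high end cheeks, carrying a light wooden bar 46 mm (x) x 190 mm (y). Origin: middle of the bed's underside, on the table. The bar floats on rubber: it sinks 1 mm per 4 N of push, at most 8 mm, and springs back. A tile that is home has its centre 69 mm above the origin. Over 20 N between tile and gauge chips the tile.
- wide_mark (a point): Mark on the gauge (own x = 0, y = -50 mm), level with the bar's flat top 64 mm above the bed's underside: about here is the 16 mm wide slot. All slots run across the bar along the gauge's x, open above and at both ends, square-edged, 30 mm deep. The true slot lies 4 to 18 mm beyond its mark, towards the gauge's +y.
- middle_mark (a point): Mark of the 13 mm wide slot (own x = 0, y = 0 of the gauge, at bar-top height). The whole bar is clamped off its marks along the gauge's y: one shift of 4 to 18 mm towards +y for all three slots, different every time and not reported; it can be seen or felt, and it does not move under the forces of the job.
- narrow_mark (a point): Mark of the 10 mm wide slot (own x = 0, y = +50 mm of the gauge, at bar-top height); the true slot lies off it by the same shift as the others.
- jar: Bystander: glass jar with white cap, 64 mm across, 85 mm high, loose; origin at the middle of its underside. Leave alone.
- sieve: Bystander: round steel sieve, 170 mm across, 50 mm high, loose; origin at the middle of its underside. Leave alone.
- rib: Bystander: small wooden potter's rib, 75 x 32 x 6 mm, lying flat and loose; origin at the middle of its underside. Leave alone.
Mind the look-alikes: they are no part of the job. What is shaped like the part that bears thick_center but green is not meant.

How it is judged:
On the way, in this order (a step that is already met when the one before it is completed fails the run):
1. the thick tile is fully down in the widest slot and pressed home (over 3 N on the gauge) (y of thick_center in the frame of rack between -0.05 and -0.028 m and x of thick_center in the frame of rack between -0.018 and 0.018 m and z of thick_center in the frame of rack below 0.072 m and angle between thick_center's own z axis and vertical below 0.14 rad and contact force between thick and rack above 3 N), for 0.05 s.
2. the thin tile is fully down in the narrowest slot and pressed home (over 3 N on the gauge) (y of thin_center in the frame of rack between 0.05 and 0.072 m and x of thin_center in the frame of rack between -0.018 and 0.018 m and z of thin_center in the frame of rack below 0.072 m and angle between thin_center's own z axis and vertical below 0.14 rad and contact force between thin and rack above 3 N), for 0.05 s.
At the end, for the whole second after the job is handed in: The thick tile stands in the 16 mm slot and the thin tile in the 10 mm slot, each fully down (centre at most 72 mm above the gauge's underside, 3 mm from home), upright within 8 degrees, centred across the bar within 18 mm, released and at rest (y of thick_center in the frame of rack between -0.05 and -0.028 m and x of thick_center in the frame of rack between -0.018 and 0.018 m and z of each of thick_center, thin_center in the frame of rack below 0.072 m and angle between each of thick_center, thin_center's own z axis and vertical below 0.14 rad and y of thin_center in the frame of rack between 0.05 and 0.072 m and x of thin_center in the frame of rack between -0.018 and 0.018 m and linear speed of each of thick, thin below 0.02 m/s); the robot touches nothing.
It fails at once if the thick tile is pushed against the gauge with more than 20 N (contact force between thick and rack above 20 N).
It fails at once if the thin tile is pushed against the gauge with more than 20 N (contact force between thin and rack above 20 N).
It fails at once if a bystander (jar, sieve or rib) is moved by more than 30 mm (distance of any of jar, sieve, rib from where it was at the start of the episode above 0.03 m).
It also fails if it takes over 72 s, if anything falls off the work surface, if the arm or the gripper's body presses on something with over 40 N, if the wrist force passes 120 N, or if a joint passes its speed limit or range.

## Working session

There is one attempt and no reset: what is moved stays moved. The work goes in short steps, Python scripts to look and compute and a tool call to move; the robot and the scene stay as the last step left them, time stands still between calls to the robot, and variables do not carry over. Pictures are saved under pics/ and viewed, and the job is handed in when it is done.

Besides the shell and the picture viewer there is one more tool, called after "Call:" in YAML: its name, and indented under it one key for each argument. apply_moves: Moves the arm, as the interface text tells. Its arguments: {"type":"object","properties":{"plan":{"type":"array","items":{"type":"object","properties":{"translation":{"type":"array","items":{"type":"number"}},"angular":{"type":"array","items":{"type":"number"}},"hand":{"type":"number"}}}}},"required":["plan"]}

```bash
mkdir -p pics; ls; python3 - <<'E'
from bench import ctrl
import cv2,json
o=ctrl.get_obs();print(o)
for n in ["scene","top","wrist"]:
    c=ctrl.camera(n);cv2.imwrite(f"pics/{n}0.png",c["img"][:,:,::-1])
    print(n,c["K"],c["eye"],c["orientation"],[k for k in c])
E
```

```text
pics
{'time_s': 0.0, 'q': array([ 9.18705071e-01,  1.81570424e-01,  1.60802712e+00,  3.28220148e-05,
        1.35378354e+00, -2.06295180e-01]), 'dq': array([-0.00160349,  0.00063144, -0.00062908, -0.00157108, -0.00087424,
       -0.0007853 ]), 'joint_efforts': array([-6.55099539e-04, -4.44859529e+01, -3.51335371e+01, -3.46133884e-04,
        8.88576382e-03, -2.03703337e-05]), 'eef_pos': array([0.24751487, 0.51831634, 0.19595844]), 'eef_rot': array([-3.86687238e-04,  2.21060262e-01,  9.75259740e-01, -8.06446448e-04]), 'wrist_force': array([-0.50046566, -0.21861968,  0.37807392]), 'torque': array([-0.0235872 , -0.02137911,  0.03341049]), 'opening': 0.9981691483547475}
scene [[468.57136162   0.         328.70182115]
 [  0.         468.57136162 191.34672783]
 [  0.           0.           1.        ]] [ 1.00088089 -0.37383131  0.67017826] [0.85556116 0.32005062 0.15161781 0.3776172 ] ['img', 'K', 'eye', 'orientation']
top [[411.9264322    0.         321.32577895]
 [  0.         411.9264322  197.4187264 ]
 [  0.           0.           1.        ]] [ 0.42145058 -0.01560383  0.87674595] [ 0.7222289   0.08079935 -0.07312371 -0.68301523] ['img', 'K', 'eye', 'orientation']
wrist [[344.74624435   0.         317.86287584]
 [  0.         344.74624435 202.52613088]
 [  0.           0.           1.        ]] [0.181888   0.54983638 0.37213535] [ 0.83750528 -0.12273452 -0.07651467  0.52694085] ['img', 'K', 'eye', 'orientation']
```

View pics/scene0.png

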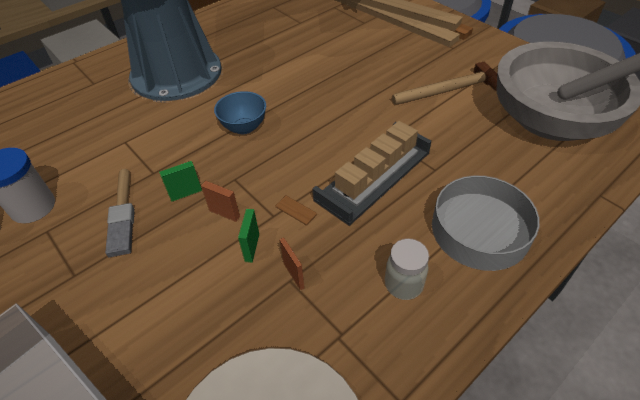

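View pics/top0.png

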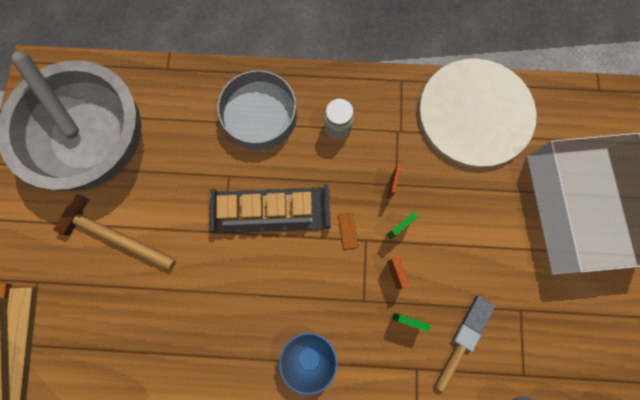

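View pics/wrist0.png

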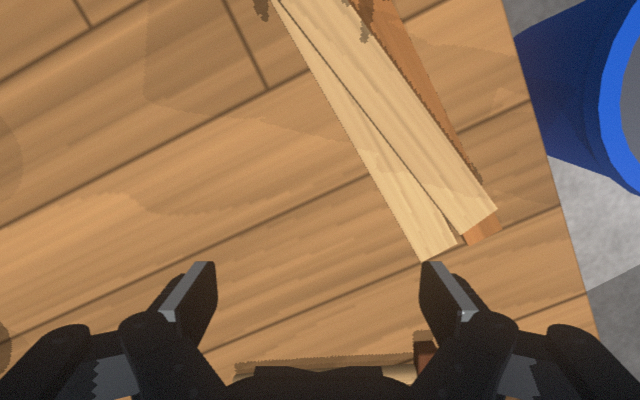

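The top and scene views show the gauge at about (268,208) in top, with four bar blocks separated by three slots. The clay tiles are at top (396,178) and (399,273). The green look-alikes are at (403,224) and (412,322), and the rib is at (347,231). The next step is to enlarge these and measure.

```bash
cat > h.py <<'E'
import numpy as np,cv2
from scipy.spatial.transform import Rotation as R
def rot(q): return R.from_quat([q[1],q[2],q[3],q[0]]).as_matrix()
def proj(c,P):
    p=(np.atleast_2d(P)-c["eye"])@rot(c["orientation"]); p=p*[1,-1,-1]
    u=p@c["K"].T; return u[:,:2]/u[:,2:]
def ray(c,uv):
    uv=np.atleast_2d(uv).astype(float)
    d=np.c_[uv,np.ones(len(uv))]@np.linalg.inv(c["K"]).T
    return (d*[1,-1,-1])@rot(c["orientation"]).T
def onz(c,uv,z):
    d=ray(c,uv); return c["eye"]+d*((z-c["eye"][2])/d[:,2])[:,None]
def crop(c,u0,v0,w,h,s,name,pts=[]):
    im=c["img"][:,:,::-1].copy()[v0:v0+h,u0:u0+w]
    im=cv2.resize(im,None,fx=s,fy=s,interpolation=cv2.INTER_CUBIC)
    for i,p in enumerate(pts):
        cv2.circle(im,tuple(int(round(t)) for t in ((p[0]-u0+.5)*s,(p[1]-v0+.5)*s)),2,(255,0,255),-1)
    cv2.imwrite(name,im)
E
python3 - <<'E'
from bench import ctrl
from h import *
T=ctrl.camera("top");S=ctrl.camera("scene")
crop(T,370,150,70,150,4,"pics/t_tiles.png")
crop(T,200,175,160,80,5,"pics/t_rack.png")
crop(S,150,150,160,145,5,"pics/s_tiles.png")
crop(S,300,110,140,115,5,"pics/s_rack.png")
for n,c in (("top",T),("scene",S)):
    hsv=cv2.cvtColor(c["img"],cv2.COLOR_RGB2HSV)
    for (u,v) in ([(396,178),(399,272),(347,231),(300,250)] if n=="top" else [(220,202),(291,263),(296,210)]):
        print(n,(u,v),hsv[v,u],c["img"][v,u])
a=cv2.hconcat([cv2.imread("pics/t_tiles.png"),])
E
```

```text
top (396, 178) [ 10 190 180] [180  91  46]
top (399, 272) [ 10 195 178] [178  86  42]
top (347, 231) [ 14 194 158] [158  92  38]
top (300, 250) [ 15 171 152] [152 101  50]
scene (220, 202) [ 10 163  91] [91 52 33]
scene (291, 263) [ 11 180  68] [68 37 20]
scene (296, 210) [ 14 156 121] [121  81  47]
```

View pics/t_tiles.png

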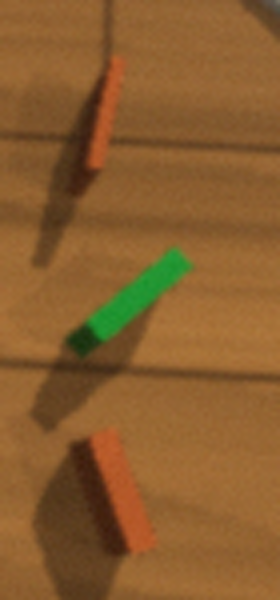

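View pics/t_rack.png

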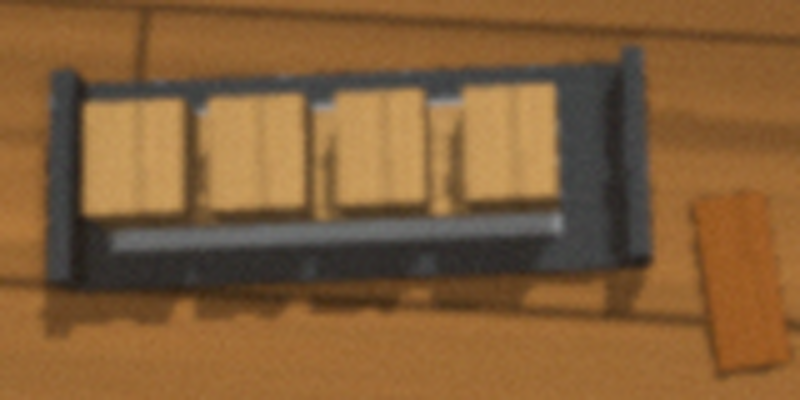

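View pics/s_tiles.png

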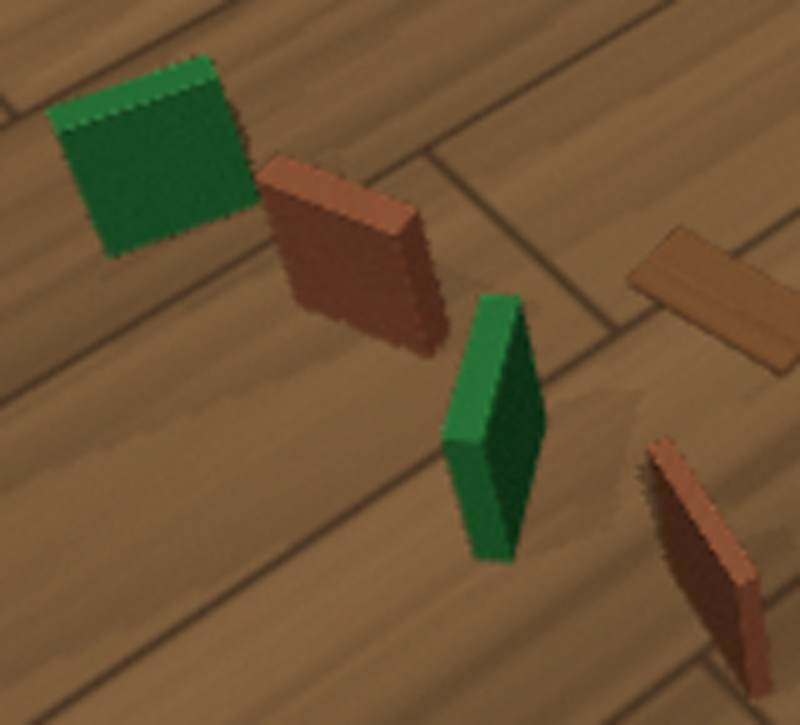

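View pics/s_rack.png

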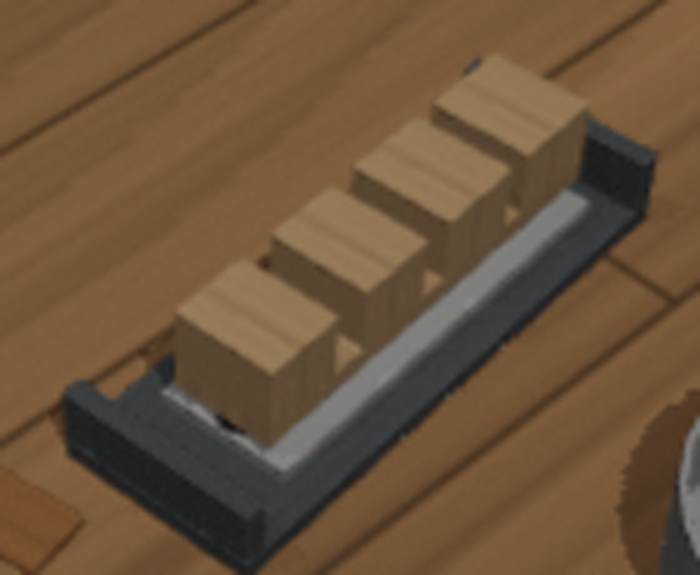

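The rightmost slot at top crop (445,150) is clearly the widest, and the bar sits shifted left, which is +y. The candidates for the thick tile are clay (399,273), clay (396,178), green (403,224) and green (412,322). The clay tile at (399,273) is about 7.5 px thick and its twin at (396,178) about 4 px, so (399,273) is the thick tile and (396,178) the thin one. The green ones are decoys, and the enlarged crop confirms this. Now I'll measure.

```bash
python3 - <<'E'
from bench import ctrl
from h import *
T=ctrl.camera("top");S=ctrl.camera("scene")
def rects(c,mask,z,box,amin):
    m=np.zeros_like(mask);u0,v0,u1,v1=box;m[v0:v1,u0:u1]=mask[v0:v1,u0:u1]
    m=cv2.resize(m,None,fx=4,fy=4,interpolation=cv2.INTER_CUBIC);m=((m>127)*255).astype(np.uint8)
    out=[]
    for k in cv2.findContours(m,cv2.RETR_EXTERNAL,cv2.CHAIN_APPROX_NONE)[0]:
        if cv2.contourArea(k)<amin*16: continue
        uv=(k[:,0]+.5)/4-.5
        P=onz(c,uv,z)[:,:2]*1000
        r=cv2.minAreaRect(P.astype(np.float32)); 
        (cx,cy),(w,h),a=r
        M=cv2.moments(P.astype(np.float32).reshape(-1,1,2))
        b=cv2.boxPoints(r); e=[b[1]-b[0],b[2]-b[1]];e=max(e,key=np.linalg.norm)
        out.append((uv.mean(0).round(1),(round(cx,1),round(cy,1)),(round(M['m10']/M['m00'],1),round(M['m01']/M['m00'],1)),(round(w,1),round(h,1)),round(np.degrees(np.arctan2(e[1],e[0])),1)))
    return out
h=cv2.cvtColor(T["img"],cv2.COLOR_RGB2HSV).astype(int)
clay=((h[...,0]<=12)&(h[...,1]>160)&(h[...,2]>135)).astype(np.uint8)*255
print("tiles top");[print(r) for r in rects(T,clay,.07,(370,150,440,300),30)]
wood=((h[...,0]<=22)&(h[...,1]<185)&(h[...,2]>185)).astype(np.uint8)*255
print("bar top");[print(r) for r in rects(T,wood,.064,(205,180,330,230),100)]
cv2.imwrite("pics/m.png",cv2.hconcat([clay[150:300,370:440],wood[150:300,200:340]]))
hs=cv2.cvtColor(S["img"],cv2.COLOR_RGB2HSV).astype(int)
for p in [(227,189),(215,186),(300,248),(357,175),(355,190),(375,162)]: print(p,hs[p[1],p[0]])
# dark bed corners
for p in [((50,72)),((640,48)),(650,265),(50,285)]:
    print("cheek z.036",onz(T,(np.array(p)+.0)/5+[200,175]-.4,.036)[0].round(4))
E
```

```text
tiles top
(array([400.4, 272.1]), (461.0, -162.2), (461.6, -162.0), (61.5, 15.9), np.float32(20.7))
(array([396.5, 177.4]), (649.8, -151.6), (649.5, -151.5), (9.5, 60.6), np.float32(-11.1))
bar top
(array([231.9, 205.7]), (573.9, 178.1), (574.8, 177.5), (42.9, 15.6), np.float32(5.8))
(array([222. , 205.9]), (572.4, 197.1), (572.0, 197.0), (42.7, 17.7), np.float32(6.4))
(array([251. , 204.9]), (577.9, 140.1), (577.9, 139.4), (43.4, 35.9), np.float32(5.1))
(array([275.7, 203.4]), (582.6, 90.9), (582.6, 90.0), (43.0, 33.9), np.float32(4.4))
(array([301.8, 202.6]), (587.7, 37.6), (587.7, 37.8), (44.5, 34.6), np.float32(7.9))
(227, 189) [ 11 152 134]
(215, 186) [ 10 157 138]
(300, 248) [ 16 136 105]
(357, 175) [ 17 107 148]
(355, 190) [ 16 117  96]
(375, 162) [ 17 108 137]
cheek z.036 [0.6126 0.2345 0.036 ]
cheek z.036 [ 0.6367 -0.0127  0.036 ]
cheek z.036 [ 0.5449 -0.0217  0.036 ]
cheek z.036 [0.5229 0.2241 0.036 ]
```

View pics/m.png

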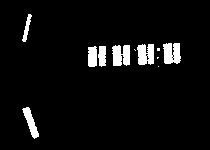

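Measured: thick tile centre about (0.461,-0.162), long axis 20.7°. Thin tile about (0.650,-0.152), long axis -11.1°. Gauge yaw is about 5.5°. I'll turn the tool to yaw 20.7° and move while measuring the rack more finely.

Call:
apply_moves:
  plan:
    - {"translation": [0, 0, 0], "angular": [0, 0, 0.18], "hand": 0.0854}
    - {"translation": [0, 0, 0], "angular": [0, 0, 0.18], "hand": 0.0854}
    - {"translation": [0, 0, 0], "angular": [0, 0, 0.18], "hand": 0.0854}
    - {"translation": [0, 0, 0], "angular": [0, 0, 0.18], "hand": 0.0854}
    - {"translation": [0, 0, 0], "angular": [0, 0, 0.18], "hand": 0.0854}
    - {"translation": [0, 0, 0], "angular": [0, 0, 0.18], "hand": 0.0854}
    - {"translation": [0, 0, 0], "angular": [0, 0, 0.18], "hand": 0.0854}
    - {"translation": [0, 0, 0], "angular": [0, 0, 0.18], "hand": 0.0854}
    - {"translation": [0, 0, 0], "angular": [0, 0, 0.18], "hand": 0.0854}
    - {"translation": [0, 0, 0], "angular": [0, 0, 0.18], "hand": 0.0854}

```text
time_s: 1.6
eef_pos: [0.2479, 0.5188, 0.1969]
eef_rot: [0.0, 0.903, 0.43, -0.0]
wrist_force: [-0.1, 0.6, 0.4]
opening: 1.005
```

Call:
apply_moves:
  plan:
    - {"translation": [0, 0, 0], "angular": [0, 0, 0.178], "hand": 0.0854}
    - {"translation": [0, 0, 0], "angular": [0, 0, 0.178], "hand": 0.0854}
    - {"translation": [0, 0, 0], "angular": [0, 0, 0.178], "hand": 0.0854}
    - {"translation": [0, 0, 0], "angular": [0, 0, 0], "hand": 0.0854}

```text
time_s: 2.1
eef_pos: [0.2479, 0.5188, 0.1968]
eef_rot: [0.0, 0.984, 0.181, -0.0]
wrist_force: [0.4, -0.3, 0.8]
opening: 1.0
```

```bash
cat >> h.py <<'E'
def go(o,tgt,yaw_deg):
    """tool-frame translation & z turn to reach tgt / yaw of tool x"""
    M=rot(o["eef_rot"]); psi=np.degrees(np.arctan2(M[1,0],M[0,0]))
    print("t",round(o["time_s"],2),"pos",o["eef_pos"].round(4),"psi",psi.round(2),"tool z",M[:,2].round(4),"F",o["wrist_force"].round(2),"open mm",round(o["opening"]*85.4,1))
    dpsi=(yaw_deg-psi+180)%360-180
    print("turn tool z",round(-np.radians(dpsi),4),"| shift now",(M.T@(np.array(tgt)-o["eef_pos"])).round(4))
    a=np.radians(yaw_deg);N=np.array([[np.cos(a),np.sin(a),0],[np.sin(a),-np.cos(a),0],[0,0,-1]])
    print("shift after turn",(N.T@(np.array(tgt)-o["eef_pos"])).round(4))
E
python3 - <<'E'
from bench import ctrl
from h import *
o=ctrl.get_obs();go(o,[.461,-.162,.196],20.7)
# rectify rack top plane
T=ctrl.camera("top")
th=np.radians(5.5);ex=np.array([np.cos(th),np.sin(th)]);ey=np.array([-np.sin(th),np.cos(th)])
C=np.array([.5793,.1061])
def rect(z,name):
    xs=np.arange(-60,60,.5);ys=np.arange(-140,140,.5)
    X,Y=np.meshgrid(xs,ys,indexing='ij')
    P=C+X[...,None]/1000*ex+Y[...,None]/1000*ey
    P=np.concatenate([P,np.full(P.shape[:2]+(1,),z)],2).reshape(-1,3)
    uv=proj(T,P).reshape(X.shape+(2,)).astype(np.float32)
    im=cv2.remap(T["img"],uv[...,0],uv[...,1],cv2.INTER_CUBIC)
    cv2.imwrite(name,im[::-1,:,::-1]);return xs,ys,im
xs,ys,im=rect(.064,"pics/r64.png")
p=im[(xs>-12)&(xs<12)].astype(float).mean(0).sum(1)
g=np.gradient(cv2.GaussianBlur(p[None],(0,0),1.5)[0])
for i in range(2,len(g)-2):
    if abs(g[i])>6 and abs(g[i])==abs(g[i-4:i+5]).max(): print("edge y",ys[i],round(g[i],1))
xs,ys,im=rect(.036,"pics/r36.png")
cv2.imwrite("pics/rr.png",cv2.vconcat([cv2.imread("pics/r64.png"),cv2.imread("pics/r36.png")]))
E
```

```text
t 2.1 pos [0.2479 0.5188 0.1968] psi 20.82 tool z [-1.e-04 -1.e-04 -1.e+00] F [ 0.41 -0.28  0.82] open mm 85.4
turn tool z 0.0021 | shift now [-0.0428  0.7121  0.0009]
shift after turn [-0.0413  0.7122  0.0008]
edge y -125.0 -7.7
edge y -115.0 -11.1
edge y -107.0 7.7
edge y -88.0 24.8
edge y -50.5 -19.0
edge y -44.5 15.3
edge y -37.5 -15.0
edge y -34.0 21.3
edge y 1.0 -14.1
edge y 5.5 10.5
edge y 10.0 -21.1
edge y 14.0 27.9
edge y 52.5 -12.1
edge y 56.5 -14.9
edge y 62.5 27.6
edge y 103.0 -34.1
edge y 108.5 9.6
edge y 118.5 11.2
```

View pics/rr.png

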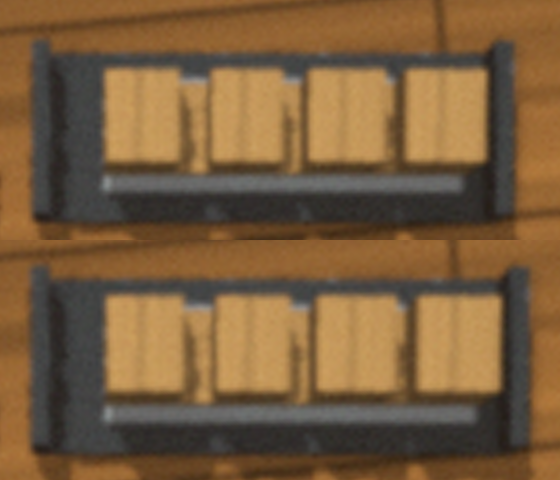

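Bar edges in the rectified view give slot centres at -42.3, +7.5 and +57.5 mm with widths 16.5, 13 and 10, which agrees with the description. The wide slot is at about world (0.584,0.064) and the narrow slot at about (0.575,0.163). Now moving over the thick tile.

Call:
apply_moves:
  plan:
    - {"translation": [-0.0033, 0.0548, 0], "angular": [0, 0, 0], "hand": 0.0854}
    - {"translation": [-0.0033, 0.0548, 0], "angular": [0, 0, 0], "hand": 0.0854}
    - {"translation": [-0.0033, 0.0548, 0], "angular": [0, 0, 0], "hand": 0.0854}
    - {"translation": [-0.0033, 0.0548, 0], "angular": [0, 0, 0], "hand": 0.0854}
    - {"translation": [-0.0033, 0.0548, 0], "angular": [0, 0, 0], "hand": 0.0854}
    - {"translation": [-0.0033, 0.0548, 0], "angular": [0, 0, 0], "hand": 0.0854}
    - {"translation": [-0.0033, 0.0548, 0], "angular": [0, 0, 0], "hand": 0.0854}
    - {"translation": [-0.0033, 0.0548, 0], "angular": [0, 0, 0], "hand": 0.0854}
    - {"translation": [-0.0033, 0.0548, 0], "angular": [0, 0, 0], "hand": 0.0854}
    - {"translation": [-0.0033, 0.0548, 0], "angular": [0, 0, 0], "hand": 0.0854}

```text
time_s: 3.4
eef_pos: [0.4115, -0.0073, 0.1973]
eef_rot: [0.0, 0.983, 0.182, 0.001]
wrist_force: [0.6, 0.3, 0.6]
opening: 1.0
```

Call:
apply_moves:
  plan:
    - {"translation": [-0.0033, 0.0548, 0], "angular": [0, 0, 0], "hand": 0.0854}
    - {"translation": [-0.0033, 0.0548, 0], "angular": [0, 0, 0], "hand": 0.0854}
    - {"translation": [-0.0033, 0.0548, 0.02], "angular": [0, 0, 0.002], "hand": 0.0854}
    - {"translation": [0, 0, 0.04], "angular": [0, 0, 0], "hand": 0.0854}
    - {"translation": [0, 0, 0], "angular": [0, 0, 0], "hand": 0.0854}

```text
time_s: 4.03
eef_pos: [0.4575, -0.1616, 0.134]
eef_rot: [-0.003, 0.984, 0.18, -0.003]
wrist_force: [-0.3, -0.2, -0.3]
opening: 0.998
```

```bash
python3 - <<'E'
from bench import ctrl
from h import *
o=ctrl.get_obs();go(o,[.461,-.162,.039],20.7)
W=ctrl.camera("wrist");cv2.imwrite("pics/w1.png",W["img"][:,:,::-1])
print(W["eye"],W["orientation"])
h=cv2.cvtColor(W["img"],cv2.COLOR_RGB2HSV).astype(int)
print(proj(W,[[.461,-.162,.07]]), proj(W,o["eef_pos"]))
E
```

```text
t 4.03 pos [ 0.4575 -0.1616  0.134 ] psi 20.7 tool z [-0.006   0.0041 -1.    ] F [-0.26 -0.21 -0.28] open mm 85.2
turn tool z 0.0 | shift now [0.0036 0.0022 0.095 ]
shift after turn [0.0032 0.0016 0.095 ]
[ 0.52658263 -0.1367572   0.30970227] [ 0.81345811 -0.11873812  0.08586024 -0.56286337]
[[320.64126317 199.4645582 ]] [[317.92711142 237.76433009]]
```

View pics/w1.png

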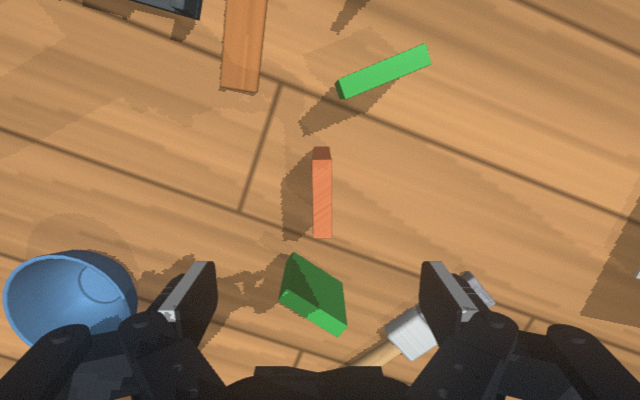

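The wrist view shows the clay tile top face centred at (322,199), upright and midway between the fingers, within 1 mm of the top-view position. Descending to grasp.

Call:
apply_moves:
  plan:
    - {"translation": [0.0034, 0.0022, 0.02], "angular": [0, 0, 0], "hand": 0.0854}
    - {"translation": [0, 0, 0.03], "angular": [0, 0, 0], "hand": 0.0854}
    - {"translation": [0, 0, 0.03], "angular": [0, 0, 0], "hand": 0.0854}
    - {"translation": [0, 0, 0.015], "angular": [0, 0, 0], "hand": 0.0854}
    - {"translation": [0, 0, 0], "angular": [0, 0, 0], "hand": 0.0854}

```text
time_s: 4.7
eef_pos: [0.4641, -0.1631, 0.0423]
eef_rot: [-0.0, 0.984, 0.18, -0.0]
wrist_force: [-0.2, 0.5, 0.7]
opening: 0.999
```

```bash
python3 - <<'E'
from bench import ctrl
from h import *
o=ctrl.get_obs();go(o,[.461,-.162,.039],20.7)
W=ctrl.camera("wrist");cv2.imwrite("pics/w2.png",W["img"][:,:,::-1])
E
```

```text
t 4.7 pos [ 0.4641 -0.1631  0.0423] psi 20.7 tool z [-1.e-04  1.e-04 -1.e+00] F [-0.16  0.46  0.69] open mm 85.3
turn tool z -0.0 | shift now [-0.0025 -0.0022  0.0033]
shift after turn [-0.0025 -0.0022  0.0033]
```

View pics/w2.png

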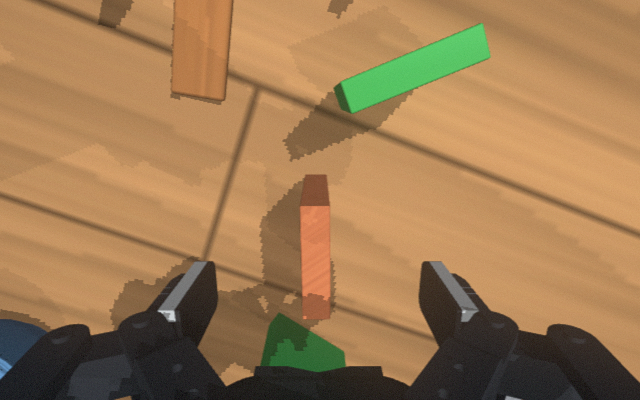

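Call:
apply_moves:
  plan:
    - {"translation": [-0.0025, -0.0008, 0.0033], "angular": [0, 0, 0], "hand": 0.0854}
    - {"translation": [0, 0, 0], "angular": [0, 0, 0], "hand": 0.04}
    - {"translation": [0, 0, 0], "angular": [0, 0, 0], "hand": 0.0}
    - {"translation": [0, 0, 0], "angular": [0, 0, 0], "hand": 0.0}
    - {"translation": [0, 0, 0], "angular": [0, 0, 0], "hand": 0.0}
    - {"translation": [0, 0, 0], "angular": [0, 0, 0], "hand": 0.0}
    - {"translation": [0, 0, 0], "angular": [0, 0, 0], "hand": 0.0}

```text
time_s: 5.62
eef_pos: [0.4613, -0.1636, 0.0385]
eef_rot: [-0.0, 0.984, 0.179, -0.0]
wrist_force: [0.0, 0.3, -1.0]
opening: 0.001
```

```bash
python3 - <<'E'
from bench import ctrl
from h import *
o=ctrl.get_obs();go(o,[.5844,.0639,.16],5.5)
W=ctrl.camera("wrist");cv2.imwrite("pics/w3.png",W["img"][:,:,::-1])
E
```

```text
t 5.62 pos [ 0.4613 -0.1636  0.0385] psi 20.62 tool z [-1.e-04  1.e-04 -1.e+00] F [ 0.04  0.35 -1.  ] open mm 0.1
turn tool z 0.2639 | shift now [ 0.1954 -0.1696 -0.1215]
shift after turn [ 0.1444 -0.2147 -0.1215]
```

View pics/w3.png

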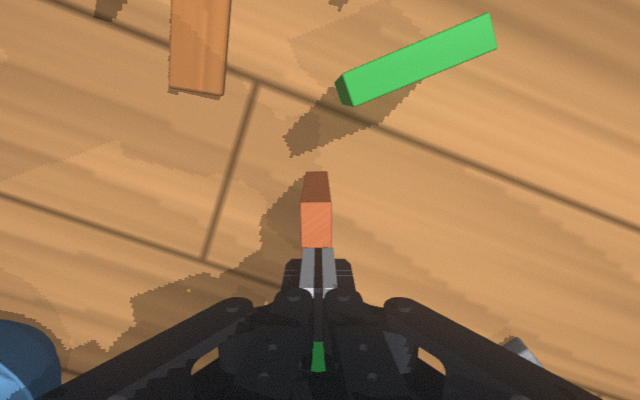

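The opening reads 0, so the fingers look shut rather than on the tile. I'll look closer before doing anything else.

```bash
python3 - <<'E'
from bench import ctrl
from h import *
o=ctrl.get_obs()
W=ctrl.camera("wrist");S=ctrl.camera("scene")
crop(W,240,150,160,160,4,"pics/w3c.png")
print(proj(W,o["eef_pos"]),proj(S,o["eef_pos"]),proj(S,[.461,-.162,.07]))
crop(S,150,130,170,140,4,"pics/s3c.png",proj(S,[o["eef_pos"],[.461,-.162,.07]]))
E
```

```text
[[317.90220168 237.73046733]] [[220.08578406 199.61986418]] [[217.3096991 187.2720835]]
```

View pics/w3c.png

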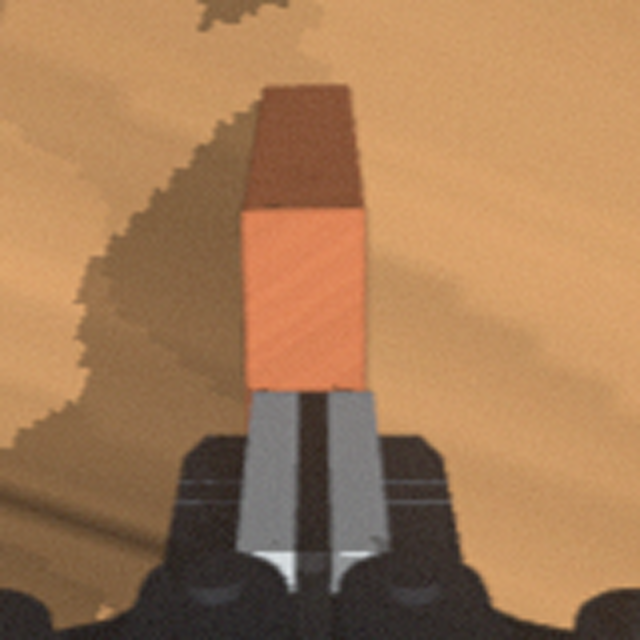

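View pics/s3c.png

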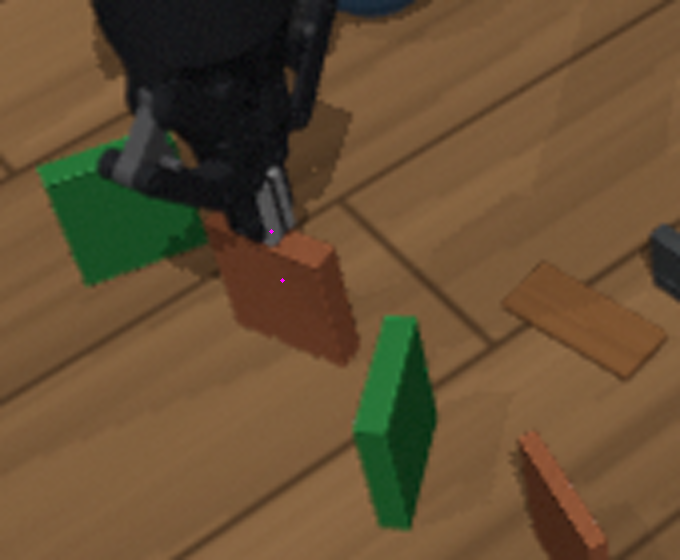

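```bash
python3 - <<'E'
from bench import ctrl
from h import *
o=ctrl.get_obs()
W=ctrl.camera("wrist");S=ctrl.camera("scene")
M=rot(o["eef_rot"])
for uv in [(318,247.5),(318,262),(318,287)]:
  print(uv,[ (M.T@(onz(W,uv,z)[0]-o["eef_pos"])*1000).round(1).tolist() for z in (.0385,.06,.07,.08,.09)])
# pad tip in both: scene px (150+272/4, 130+240/4)
def tri(a,ua,b,ub):
    d1=ray(a,ua)[0];d2=ray(b,ub)[0];A=np.c_[d1,-d2];s=np.linalg.lstsq(A,b["eye"]-a["eye"],rcond=None)[0]
    p=a["eye"]+s[0]*d1;q=b["eye"]+s[1]*d2;return (p+q)/2,np.linalg.norm(p-q)
print(tri(W,(318,248),S,(150+272/4,130+241/4)), o["eef_pos"])
crop(S,190,150,60,60,10,"pics/s3d.png")
E
```

```text
(318, 247.5) [[-5.8, 0.1, 0.1], [3.8, 0.1, -21.4], [8.2, 0.1, -31.4], [12.7, 0.1, -41.4], [17.1, 0.1, -51.4]]
(318, 262) [[-14.7, 0.0, 0.1], [-4.0, 0.1, -21.4], [1.0, 0.1, -31.4], [5.9, 0.1, -41.4], [10.9, 0.1, -51.4]]
(318, 287) [[-30.5, 0.0, 0.1], [-17.9, 0.0, -21.4], [-12.0, 0.0, -31.4], [-6.2, 0.0, -41.4], [-0.3, 0.1, -51.4]]
(array([ 0.46560582, -0.16266236,  0.06578533]), np.float64(0.0032689891346639453)) [ 0.46124923 -0.16360762  0.03855158]
```

View pics/s3d.png

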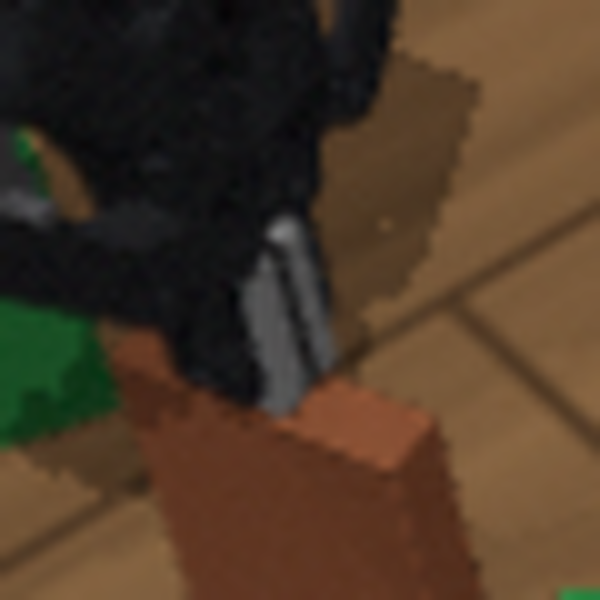

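The pads are shut just above the tile's top. Their lower edge at wrist (318,248) with a pad edge at +11 mm puts the real tips at z about 0.075, while the reported TCP is 0.0385. So the real tips sit about 35 mm behind the reported TCP. The tile is untouched. I'll reopen, go 34 mm lower and re-check from the scene camera before closing.

Call:
apply_moves:
  plan:
    - {"translation": [0, 0, 0], "angular": [0, 0, 0], "hand": 0.0854}
    - {"translation": [0, 0, 0], "angular": [0, 0, 0], "hand": 0.0854}
    - {"translation": [0, 0, 0], "angular": [0, 0, 0], "hand": 0.0854}
    - {"translation": [0, 0, 0], "angular": [0, 0, 0], "hand": 0.0854}
    - {"translation": [0, 0, 0], "angular": [0, 0, 0], "hand": 0.0854}
    - {"translation": [0, 0, 0.015], "angular": [0, 0, 0], "hand": 0.0854}
    - {"translation": [0, 0, 0.015], "angular": [0, 0, 0], "hand": 0.0854}
    - {"translation": [0, 0, 0], "angular": [0, 0, 0], "hand": 0.0854}

```text
time_s: 6.88
eef_pos: [0.4596, -0.1626, 0.0065]
eef_rot: [-0.001, 0.984, 0.179, -0.002]
wrist_force: [0.4, -0.0, -0.5]
opening: 0.997
```

```bash
python3 - <<'E'
from bench import ctrl
from h import *
o=ctrl.get_obs();go(o,[.461,-.162,.006],20.7)
W=ctrl.camera("wrist");S=ctrl.camera("scene")
crop(S,150,110,170,140,4,"pics/s4.png",proj(S,[o["eef_pos"]]))
cv2.imwrite("pics/w4.png",W["img"][:,:,::-1])
E
```

```text
t 6.88 pos [ 0.4596 -0.1626  0.0065] psi 20.61 tool z [-0.0035  0.0023 -1.    ] F [ 0.42 -0.02 -0.51] open mm 85.1
turn tool z -0.0016 | shift now [ 0.0015 -0.0001  0.0005]
shift after turn [ 0.0015 -0.0001  0.0005]
```

View pics/s4.png

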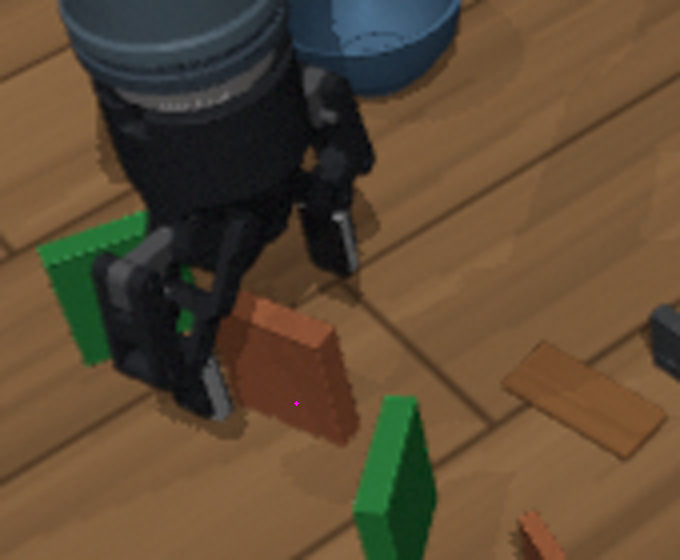

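View pics/w4.png

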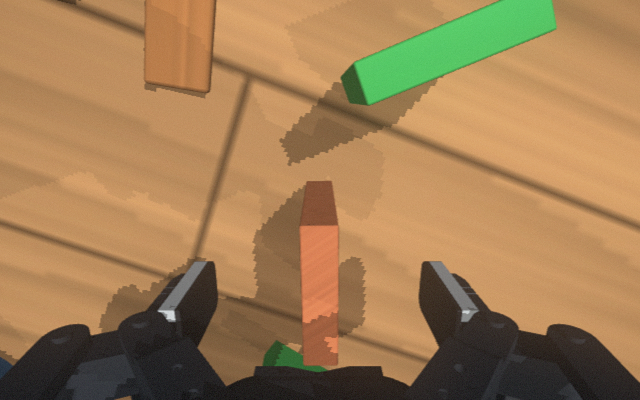

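```bash
python3 - <<'E'
from bench import ctrl
from h import *
o=ctrl.get_obs();M=rot(o["eef_rot"])
S=ctrl.camera("scene");W=ctrl.camera("wrist")
for y in (.0427,):
  for x in (0,.011,):
    for dz in (.0,.013,.03,.05):
        P=o["eef_pos"]+M@np.array([x,y,-dz]);Q=o["eef_pos"]+M@np.array([x,-y,-dz])
        print(x,dz,"S",proj(S,P).round(1),proj(S,Q).round(1),"W",proj(W,P).round(1),proj(W,Q).round(1))
def tri(a,ua,b,ub):
    d1=ray(a,ua)[0];d2=ray(b,ub)[0];A=np.c_[d1,-d2];s=np.linalg.lstsq(A,b["eye"]-a["eye"],rcond=None)[0]
    p=a["eye"]+s[0]*d1;q=b["eye"]+s[1]*d2;return (p+q)/2,np.linalg.norm(p-q)
crop(S,190,150,70,70,9,"pics/s4d.png")
for wu in ((422,262),):
    p,e=tri(W,wu,S,(205.5,213.5));print(p.round(4),e.round(4),(M.T@(p-o["eef_pos"])).round(4))
E
```

```text
0 0.0 S [[209.1 227. ]] [[236.7 194.5]] W [[394.7 237.7]] [[239.8 238.1]]
0 0.013 S [[207.5 222.5]] [[235.5 189.9]] W [[400.2 247.4]] [[234.3 247.8]]
0 0.03 S [[205.5 216.5]] [[234.  183.8]] W [[408.5 262.3]] [[225.9 262.7]]
0 0.05 S [[202.9 209.2]] [[232.1 176.3]] W [[420.8 284.2]] [[213.5 284.7]]
0.011 0.0 S [[214.1 229.2]] [[241.5 196.5]] W [[396.  218.9]] [[238.4 219.2]]
0.011 0.013 S [[212.6 224.7]] [[240.4 191.9]] W [[401.6 227.4]] [[232.8 227.7]]
0.011 0.03 S [[210.6 218.7]] [[238.9 185.8]] W [[410.3 240.5]] [[224.  240.9]]
0.011 0.05 S [[208.1 211.4]] [[237.1 178.3]] W [[423.  259.9]] [[211.1 260.3]]
[ 0.4824 -0.2032  0.0514] 0.0014 [ 0.0061  0.0448 -0.0434]
```

View pics/s4d.png

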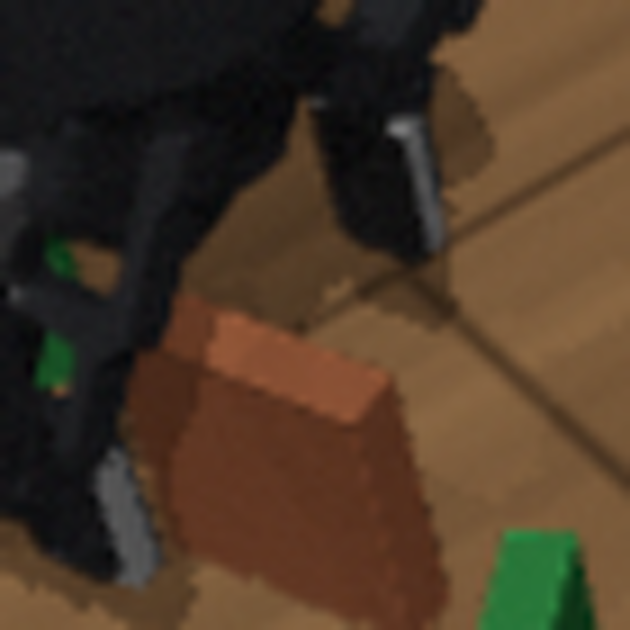

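Both views put the open tips about 43 mm behind the reported TCP, at z about 0.05 alongside the tile. They swing forward about 13 mm on closing, so this height overlaps the tile's top 30 mm. Closing.

Call:
apply_moves:
  plan:
    - {"translation": [0.001, 0, 0], "angular": [0, 0, 0], "hand": 0.04}
    - {"translation": [0, 0, 0], "angular": [0, 0, 0], "hand": 0.0}
    - {"translation": [0, 0, 0], "angular": [0, 0, 0], "hand": 0.0}
    - {"translation": [0, 0, 0], "angular": [0, 0, 0], "hand": 0.0}
    - {"translation": [0, 0, 0], "angular": [0, 0, 0], "hand": 0.0}
    - {"translation": [0, 0, 0], "angular": [0, 0, 0], "hand": 0.0}

```text
time_s: 7.82
eef_pos: [0.4624, -0.1634, 0.0087]
eef_rot: [0.0, 0.984, 0.179, 0.0]
wrist_force: [-0.1, 1.1, 1.7]
opening: 0.154
```

```bash
python3 - <<'E'
from bench import ctrl
from h import *
o=ctrl.get_obs();go(o,[.5844,.0639,.16],5.5)
W=ctrl.camera("wrist");S=ctrl.camera("scene")
a=W["img"][150:400,200:440,::-1];b=S["img"][110:235,180:300,::-1]
cv2.imwrite("pics/c5.png",cv2.hconcat([cv2.resize(a,(480,500)),cv2.resize(b,(300,500))[:,:300]]))
E
```

```text
t 7.83 pos [ 0.4624 -0.1634  0.0087] psi 20.62 tool z [ 3.e-04 -2.e-04 -1.e+00] F [-0.14  1.06  1.68] open mm 13.1
turn tool z 0.2638 | shift now [ 0.1943 -0.1697 -0.1513]
shift after turn [ 0.1432 -0.2146 -0.1513]
```

View pics/c5.png

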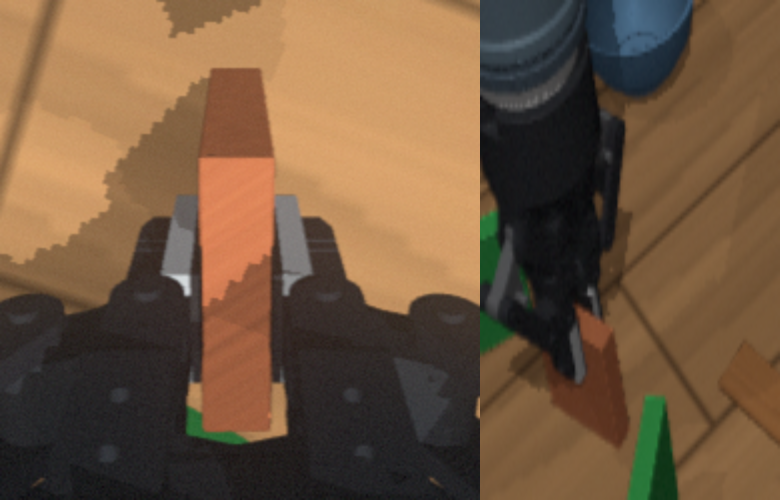

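Opening reads 13 mm and both views show the pads on the tile's upper faces, so the thick tile is gripped (tile bottom = reported z - 0.009). Lifting, turning and moving over the wide slot.

Call:
apply_moves:
  plan:
    - {"translation": [0, 0, -0.03], "angular": [0, 0, 0], "hand": 0.0}
    - {"translation": [0, 0, -0.04], "angular": [0, 0, 0], "hand": 0.0}
    - {"translation": [0, 0, -0.035], "angular": [0, 0, 0], "hand": 0.0}
    - {"translation": [0, 0, 0], "angular": [0, 0, 0.132], "hand": 0.0}
    - {"translation": [0, 0, 0], "angular": [0, 0, 0.132], "hand": 0.0}
    - {"translation": [0.0286, -0.043, 0], "angular": [0, 0, 0], "hand": 0.0}
    - {"translation": [0.0286, -0.043, 0], "angular": [0, 0, 0], "hand": 0.0}
    - {"translation": [0.0286, -0.043, 0], "angular": [0, 0, 0], "hand": 0.0}
    - {"translation": [0.0286, -0.043, 0], "angular": [0, 0, 0], "hand": 0.0}
    - {"translation": [0.0286, -0.043, 0], "angular": [0, 0, 0], "hand": 0.0}

```text
time_s: 9.18
eef_pos: [0.5841, 0.066, 0.113]
eef_rot: [-0.0, 0.999, 0.048, -0.001]
wrist_force: [1.6, -0.1, -1.1]
opening: 0.147
```

Call:
apply_moves:
  plan:
    - {"translation": [0, 0, 0], "angular": [0, 0, 0], "hand": 0.0}
    - {"translation": [0, 0, 0], "angular": [0, 0, 0], "hand": 0.0}

```text
time_s: 9.43
eef_pos: [0.5832, 0.0644, 0.1128]
eef_rot: [0.0, 0.999, 0.048, -0.001]
wrist_force: [-0.0, 0.3, -0.9]
opening: 0.157
```

```bash
python3 - <<'E'
from bench import ctrl
from h import *
o=ctrl.get_obs();go(o,[.5844,.0639,.09],5.5)
W=ctrl.camera("wrist");cv2.imwrite("pics/w6.png",W["img"][:,:,::-1])
print(W["eye"]-o["eef_pos"])
print(proj(W,[[.5844,.0639,.064],list(o["eef_pos"][:2])+[o["eef_pos"][2]+.0613]]))
E
```

```text
t 9.43 pos [0.5832 0.0644 0.1128] psi 5.54 tool z [-1.9e-03 -3.0e-04 -1.0e+00] F [-0.05  0.28 -0.9 ] open mm 13.4
turn tool z 0.0007 | shift now [0.0012 0.0007 0.0228]
shift after turn [0.0012 0.0007 0.0228]
[0.07275882 0.00689627 0.17592074]
[[318.83828637 208.71916425]
 [317.86038082 300.13019152]]
```

View pics/w6.png

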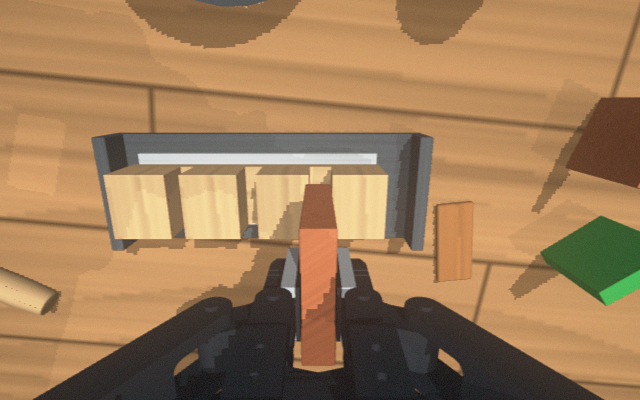

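```bash
cat >> h.py <<'E'
def edges(img,row,u0,u1,th,n=1):
    p=cv2.GaussianBlur(img[row-n:row+n+1,u0:u1].astype(np.float32).sum(2).mean(0)[None],(0,0),.8)[0]
    g=np.gradient(p);r=[]
    for i in range(2,len(g)-2):
        if abs(g[i])>th and abs(g[i])==abs(g[i-2:i+3]).max():
            a,b,c=abs(g[i-1]),abs(g[i]),abs(g[i+1]);r.append((round(float(u0+i+.5*(a-c)/(a-2*b+c)),1),round(float(g[i]))))
    return r
E
python3 - <<'E'
from bench import ctrl
from h import *
W=ctrl.camera("wrist")
for r in (172,176,180,184,190,200,210): print(r,edges(W["img"],r,295,345,25))
crop(W,280,155,80,80,7,"pics/w6c.png")
E
```

```text
172 [(308.3, 81), (326.0, -62)]
176 [(309.2, 56), (323.1, -42), (331.2, 88)]
180 [(309.2, 49), (322.0, -62), (331.2, 93)]
184 [(305.4, -68), (331.0, 102)]
190 [(304.1, -108), (331.1, 92)]
200 [(302.9, -84), (332.4, 93)]
210 [(301.0, -39), (333.9, 101)]
```

View pics/w6c.png

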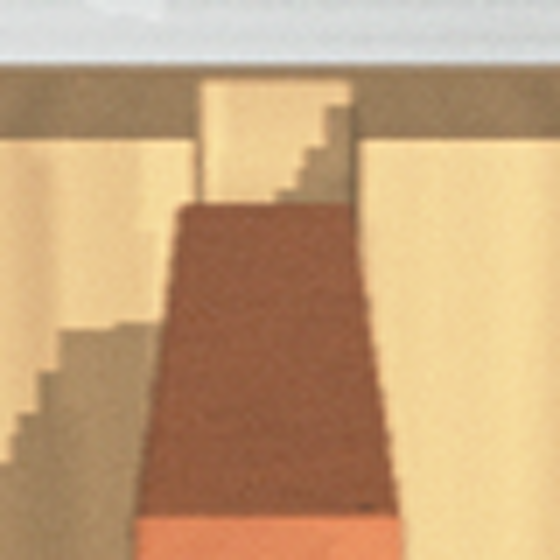

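Zoomed wrist view: the slot walls at row 176 are u=307.5 and 330.6 (centre 319.1). The tile's lower edge at row 184 is 305.2 to 329.9 (centre 317.6). The tile needs about +1.0 mm in tool y. I'll shift and go down to just above the bar.

Call:
apply_moves:
  plan:
    - {"translation": [0.002, 0.001, 0.015], "angular": [0, 0, 0], "hand": 0.0}
    - {"translation": [0, 0, 0.015], "angular": [0, 0, 0], "hand": 0.0}
    - {"translation": [0, 0, 0], "angular": [0, 0, 0], "hand": 0.0}
    - {"translation": [0, 0, 0], "angular": [0, 0, 0], "hand": 0.0}

```text
time_s: 10.02
eef_pos: [0.586, 0.0634, 0.0833]
eef_rot: [-0.0, 0.999, 0.048, -0.0]
wrist_force: [-0.2, -0.2, -0.7]
opening: 0.151
```

```bash
python3 - <<'E'
from bench import ctrl
from h import *
o=ctrl.get_obs();go(o,[.5844,.0639,.075],5.5)
W=ctrl.camera("wrist")
for r in (160,164,168,172,176,180,184,190): print(r,edges(W["img"],r,285,355,25))
crop(W,270,130,100,100,6,"pics/w7c.png")
E
```

```text
t 10.03 pos [0.586  0.0634 0.0833] psi 5.47 tool z [-5.e-04  1.e-04 -1.e+00] F [-0.17 -0.18 -0.75] open mm 12.9
turn tool z -0.0005 | shift now [-0.0015 -0.0006  0.0083]
shift after turn [-0.0015 -0.0006  0.0083]
160 []
164 []
168 []
172 []
176 []
180 [(306.3, 75), (330.0, -71)]
184 [(306.6, 27)]
190 [(303.9, -49), (331.8, 78)]
```

View pics/w7c.png

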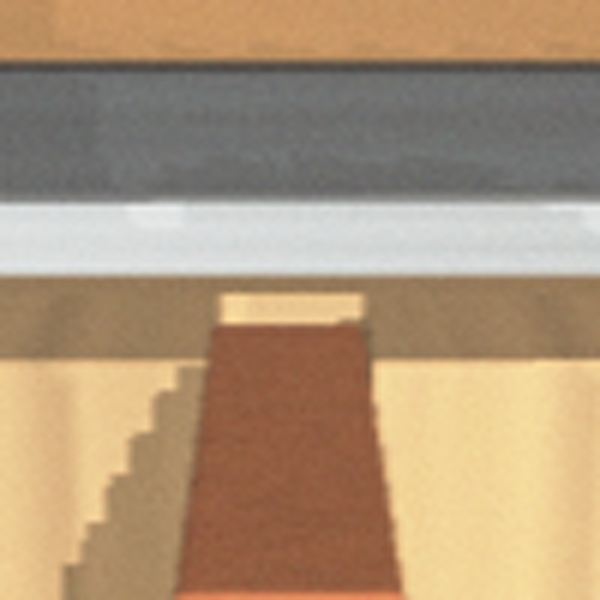

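The slot floor end at row 180 spans 305.8 to 330.3 (centre 318.1) and the tile's lower edge spans 304.7 to 330.8 (centre 317.8). They align within about 0.2 mm. Descending gently with force checks.

Call:
apply_moves:
  plan:
    - {"translation": [0, 0.0002, 0.005], "angular": [0, 0, 0], "hand": 0.0}
    - {"translation": [0, 0, 0.004], "angular": [0, 0, 0], "hand": 0.0}
    - {"translation": [0, 0, 0.002], "angular": [0, 0, 0], "hand": 0.0}
    - {"translation": [0, 0, 0.0015], "angular": [0, 0, 0], "hand": 0.0}
    - {"translation": [0, 0, 0], "angular": [0, 0, 0], "hand": 0.0}

```text
time_s: 10.7
eef_pos: [0.586, 0.0634, 0.071]
eef_rot: [-0.0, 0.999, 0.048, -0.0]
wrist_force: [-0.8, 0.0, -1.2]
opening: 0.146
```

Call:
apply_moves:
  plan:
    - {"translation": [0, 0, 0.002], "angular": [0, 0, 0], "hand": 0.0}
    - {"translation": [0, 0, 0], "angular": [0, 0, 0], "hand": 0.0}

```text
time_s: 10.95
eef_pos: [0.586, 0.0634, 0.069]
eef_rot: [0.0, 0.999, 0.048, -0.0]
wrist_force: [-0.2, 0.3, -1.4]
opening: 0.151
```

Call:
apply_moves:
  plan:
    - {"translation": [0, 0, 0.002], "angular": [0, 0, 0], "hand": 0.0}
    - {"translation": [0, 0, 0], "angular": [0, 0, 0], "hand": 0.0}

```text
time_s: 11.2
eef_pos: [0.586, 0.0634, 0.0669]
eef_rot: [-0.0, 0.999, 0.048, -0.0]
wrist_force: [-0.3, 0.4, -0.3]
opening: 0.155
```

Call:
apply_moves:
  plan:
    - {"translation": [0, 0, 0.004], "angular": [0, 0, 0], "hand": 0.0}
    - {"translation": [0, 0, 0.004], "angular": [0, 0, 0], "hand": 0.0}
    - {"translation": [0, 0, 0], "angular": [0, 0, 0], "hand": 0.0}

```text
time_s: 11.58
eef_pos: [0.5856, 0.0634, 0.0585]
eef_rot: [-0.0, 0.999, 0.048, -0.001]
wrist_force: [0.7, 0.1, -2.1]
opening: 0.153
```

The tile is in the slot, with its bottom about 14 mm below the bar top and no contact force. Continuing to home at a reported z of about 0.043.

Call:
apply_moves:
  plan:
    - {"translation": [0, 0, 0.004], "angular": [0, 0, 0], "hand": 0.0}
    - {"translation": [0, 0, 0.004], "angular": [0, 0, 0], "hand": 0.0}
    - {"translation": [0, 0, 0.003], "angular": [0, 0, 0], "hand": 0.0}
    - {"translation": [0, 0, 0.002], "angular": [0, 0, 0], "hand": 0.0}
    - {"translation": [0, 0, 0], "angular": [0, 0, 0], "hand": 0.0}

```text
time_s: 12.2
eef_pos: [0.5859, 0.0634, 0.0459]
eef_rot: [-0.0, 0.999, 0.048, -0.0]
wrist_force: [0.3, -1.2, -1.4]
opening: 0.151
```

Call:
apply_moves:
  plan:
    - {"translation": [0, 0, 0.002], "angular": [0, 0, 0], "hand": 0.0}
    - {"translation": [0, 0, 0], "angular": [0, 0, 0], "hand": 0.0}

```text
time_s: 12.45
eef_pos: [0.586, 0.0634, 0.044]
eef_rot: [0.0, 0.999, 0.048, -0.0]
wrist_force: [0.3, -0.6, -0.7]
opening: 0.151
```

Call:
apply_moves:
  plan:
    - {"translation": [0, 0, 0.001], "angular": [0, 0, 0], "hand": 0.0}
    - {"translation": [0, 0, 0], "angular": [0, 0, 0], "hand": 0.0}

```text
time_s: 12.7
eef_pos: [0.5861, 0.0634, 0.043]
eef_rot: [0.0, 0.999, 0.048, -0.0]
wrist_force: [0.2, -0.7, -0.6]
opening: 0.155
```

Call:
apply_moves:
  plan:
    - {"translation": [0, 0, 0.001], "angular": [0, 0, 0], "hand": 0.0}
    - {"translation": [0, 0, 0], "angular": [0, 0, 0], "hand": 0.0}

```text
time_s: 12.95
eef_pos: [0.5862, 0.0634, 0.0423]
eef_rot: [0.0, 0.999, 0.048, 0.0]
wrist_force: [-0.4, -0.5, 0.5]
opening: 0.154
```

Call:
apply_moves:
  plan:
    - {"translation": [0, 0, 0.001], "angular": [0, 0, 0], "hand": 0.0}
    - {"translation": [0, 0, 0], "angular": [0, 0, 0], "hand": 0.0}

```text
time_s: 13.2
eef_pos: [0.5862, 0.0634, 0.0415]
eef_rot: [0.0, 0.999, 0.048, 0.0]
wrist_force: [-1.6, -0.6, 4.0]
opening: 0.155
```

Call:
apply_moves:
  plan:
    - {"translation": [0, 0, 0.001], "angular": [0, 0, 0], "hand": 0.0}
    - {"translation": [0, 0, 0], "angular": [0, 0, 0], "hand": 0.0}
    - {"translation": [0, 0, 0], "angular": [0, 0, 0], "hand": 0.0}

```text
time_s: 13.58
eef_pos: [0.5863, 0.0634, 0.0407]
eef_rot: [0.0, 0.999, 0.048, 0.0]
wrist_force: [-4.0, 0.3, 7.5]
opening: 0.156
```

```bash
python3 - <<'E'
from bench import ctrl
from h import *
o=ctrl.get_obs();go(o,[.5844,.0639,.0427],5.5)
W=ctrl.camera("wrist");S=ctrl.camera("scene")
a=W["img"][120:400,180:460,::-1];b=S["img"][60:240,290:450,::-1]
cv2.imwrite("pics/c8.png",cv2.hconcat([cv2.resize(a,(400,400)),cv2.resize(b,(355,400))]))
E
```

```text
t 13.57 pos [0.5863 0.0634 0.0407] psi 5.49 tool z [ 4.e-04 -1.e-04 -1.e+00] F [-4.02  0.31  7.5 ] open mm 13.3
turn tool z -0.0001 | shift now [-0.0018 -0.0007 -0.002 ]
shift after turn [-0.0018 -0.0007 -0.002 ]
```

View pics/c8.png

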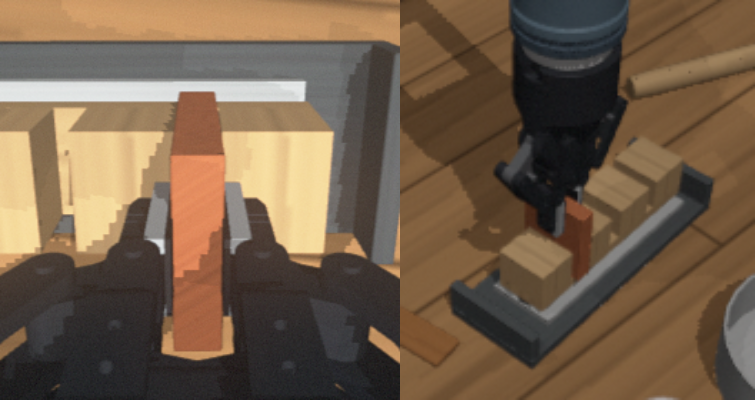

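The tile is pressed home: contact was first felt at reported z 0.0425, then about 4 N per mm up to about 8.5 N, matching the floating bar. In the scene view the tile sits down in the wide slot. I'll ease off, release and withdraw.

Call:
apply_moves:
  plan:
    - {"translation": [0, 0, -0.001], "angular": [0, 0, 0], "hand": 0.0}
    - {"translation": [0, 0, 0], "angular": [0, 0, 0], "hand": 0.03}
    - {"translation": [0, 0, 0], "angular": [0, 0, 0], "hand": 0.05}
    - {"translation": [0, 0, 0], "angular": [0, 0, 0], "hand": 0.05}
    - {"translation": [0, 0, 0], "angular": [0, 0, 0], "hand": 0.05}
    - {"translation": [0, 0, -0.01], "angular": [0, 0, 0], "hand": 0.05}
    - {"translation": [0, 0, -0.02], "angular": [0, 0, 0], "hand": 0.05}
    - {"translation": [0, 0, -0.04], "angular": [0, 0, 0], "hand": 0.0854}
    - {"translation": [0, 0, -0.04], "angular": [0, 0, 0], "hand": 0.0854}
    - {"translation": [0, 0, 0], "angular": [0, 0, 0], "hand": 0.0854}

```text
time_s: 14.92
eef_pos: [0.5896, 0.0632, 0.1572]
eef_rot: [0.001, 0.999, 0.048, 0.005]
wrist_force: [-0.3, -0.4, -0.3]
opening: 1.0
```

```bash
python3 - <<'E'
from bench import ctrl
from h import *
o=ctrl.get_obs();go(o,[.650,-.152,.14],-11.1)
W=ctrl.camera("wrist");S=ctrl.camera("scene");T=ctrl.camera("top")
a=W["img"][100:400,160:480,::-1];b=S["img"][90:220,300:440,::-1]
cv2.imwrite("pics/c9.png",cv2.hconcat([cv2.resize(a,(400,375)),cv2.resize(b,(400,375))]))
h=cv2.cvtColor(W["img"],cv2.COLOR_RGB2HSV).astype(int)
E
```

```text
t 14.93 pos [0.5896 0.0632 0.1572] psi 5.5 tool z [ 9.9e-03 -9.0e-04 -1.0e+00] F [-0.27 -0.43 -0.33] open mm 85.4
turn tool z 0.2897 | shift now [0.0394 0.2199 0.018 ]
shift after turn [0.1007 0.1995 0.0172]
```

View pics/c9.png

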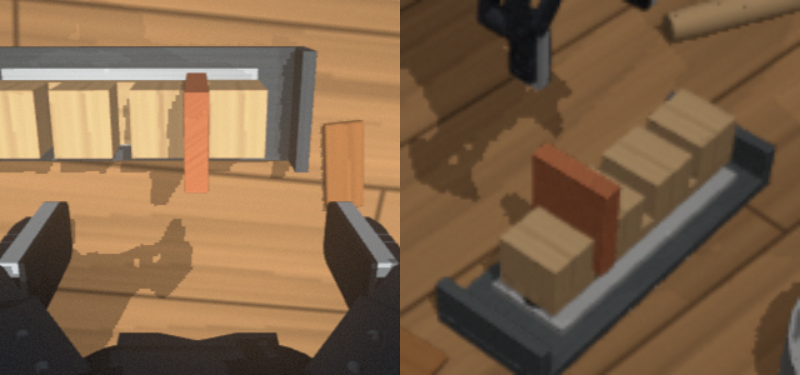

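The thick tile stands upright in the wide slot, released. Turning and moving over the thin tile.

Call:
apply_moves:
  plan:
    - {"translation": [0, 0, 0], "angular": [0, 0, 0.145], "hand": 0.0854}
    - {"translation": [0, 0, 0], "angular": [0, 0, 0.145], "hand": 0.0854}
    - {"translation": [0.0255, 0.0499, 0], "angular": [0, 0, 0], "hand": 0.0854}
    - {"translation": [0.0255, 0.0499, 0], "angular": [0, 0, 0], "hand": 0.0854}
    - {"translation": [0.0255, 0.0499, 0], "angular": [0, 0, 0], "hand": 0.0854}
    - {"translation": [0.0255, 0.0499, 0.01], "angular": [0, 0, 0], "hand": 0.0854}
    - {"translation": [0, 0, 0.03], "angular": [0, 0, 0], "hand": 0.0854}
    - {"translation": [0, 0, 0], "angular": [0, 0, 0], "hand": 0.0854}
    - {"translation": [0, 0, 0], "angular": [0, 0, 0], "hand": 0.0854}

```text
time_s: 16.2
eef_pos: [0.6474, -0.1513, 0.111]
eef_rot: [-0.0, 0.995, -0.097, -0.001]
wrist_force: [-0.7, 0.4, -0.0]
opening: 1.001
```

```bash
python3 - <<'E'
from bench import ctrl
from h import *
o=ctrl.get_obs();go(o,[.650,-.152,.0065],-11.1)
W=ctrl.camera("wrist");T=ctrl.camera("top")
cv2.imwrite("pics/w10.png",W["img"][:,:,::-1])
h=cv2.cvtColor(W["img"],cv2.COLOR_RGB2HSV).astype(int)
print(proj(W,[[.650,-.152,.07]]))
m=((h[...,0]<=11)&(h[...,1]>120)&(h[...,2]>190)).astype(np.uint8)*255
for k in cv2.findContours(m,cv2.RETR_EXTERNAL,cv2.CHAIN_APPROX_NONE)[0]:
    if cv2.contourArea(k)>150:
        P=onz(W,k[:,0],.07)[:,:2]*1000; r=cv2.minAreaRect(P.astype(np.float32));b=cv2.boxPoints(r)
        e=max([b[1]-b[0],b[2]-b[1]],key=np.linalg.norm)
        print(k[:,0].mean(0),np.round(r[0],1),np.round(r[1],1),np.degrees(np.arctan2(e[1],e[0])))
print("jar",onz(T,(340,105),.085))
E
```

```text
t 16.2 pos [ 0.6474 -0.1513  0.111 ] psi -11.08 tool z [-1.e-03  5.e-04 -1.e+00] F [-0.67  0.41 -0.  ] open mm 85.5
turn tool z 0.0004 | shift now [0.0028 0.0002 0.1045]
shift after turn [2.700e-03 1.000e-04 1.045e-01]
[[318.08647407 210.23590936]]
[  3.90410959 356.23287671] [582.3 103. ] [ 8.1 28.8] -26.021696
[318.86 230.92] [ 636.  -149.4] [ 6.2 30.2] -10.952462
[318.58252427 187.75728155] [ 663.8 -155.3] [ 6.5 29.5] -11.381083
jar [[ 0.79455155 -0.02954784  0.085     ]]
```

View pics/w10.png

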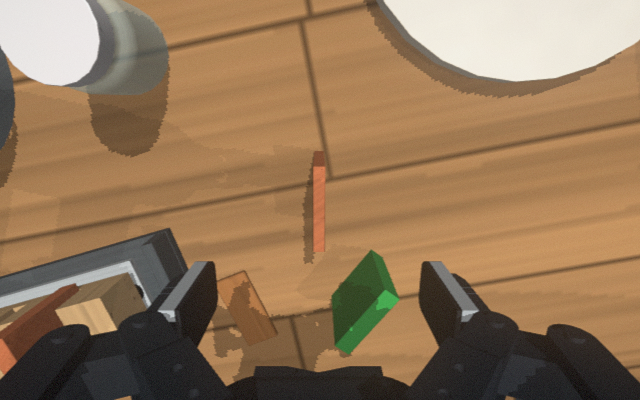

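The thin tile's top face is at wrist (318.6,208), between the open fingers. Its centre is (0.650,-0.152) and its yaw -11.2°, agreeing with the top view. The jar, rib and green decoy are clear of the fingers. Descending.

Call:
apply_moves:
  plan:
    - {"translation": [0.0028, 0.0004, 0.02], "angular": [0, 0, 0], "hand": 0.0854}
    - {"translation": [0, 0, 0.03], "angular": [0, 0, 0], "hand": 0.0854}
    - {"translation": [0, 0, 0.03], "angular": [0, 0, 0], "hand": 0.0854}
    - {"translation": [0, 0, 0.0235], "angular": [0, 0, 0], "hand": 0.0854}
    - {"translation": [0, 0, 0], "angular": [0, 0, 0], "hand": 0.0854}
    - {"translation": [0, 0, 0], "angular": [0, 0, 0], "hand": 0.0854}

```text
time_s: 17.05
eef_pos: [0.6509, -0.1531, 0.0082]
eef_rot: [0.0, 0.995, -0.097, 0.0]
wrist_force: [-0.2, -0.7, 0.2]
opening: 0.998
```

```bash
python3 - <<'E'
from bench import ctrl
from h import *
o=ctrl.get_obs();go(o,[.650,-.152,.0065],-11.1)
W=ctrl.camera("wrist");S=ctrl.camera("scene")
a=W["img"][120:400,180:460,::-1];b=S["img"][180:320,220:360,::-1]
cv2.imwrite("pics/c11.png",cv2.hconcat([cv2.resize(a,(400,400)),cv2.resize(b,(400,400))]))
E
```

```text
t 17.05 pos [ 0.6509 -0.1531  0.0082] psi -11.11 tool z [ 9.e-04 -4.e-04 -1.e+00] F [-0.21 -0.65  0.18] open mm 85.2
turn tool z -0.0001 | shift now [-0.0011 -0.0009  0.0017]
shift after turn [-0.0011 -0.0009  0.0017]
```

View pics/c11.png

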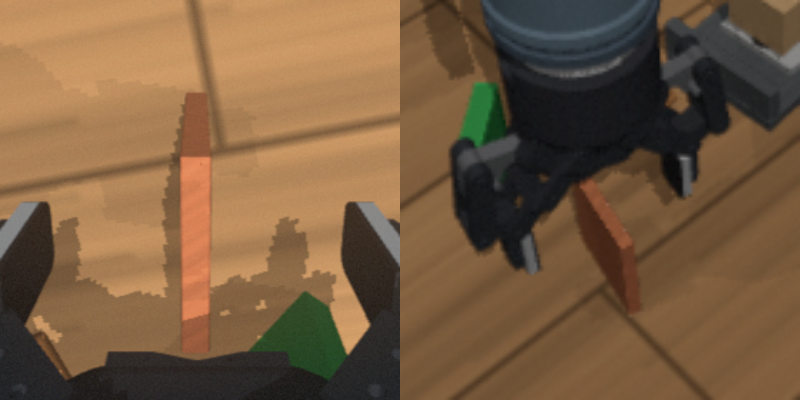

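The thin tile is midway between the open fingers, with the tips alongside its upper half. Closing.

Call:
apply_moves:
  plan:
    - {"translation": [-0.001, -0.0007, 0], "angular": [0, 0, 0], "hand": 0.04}
    - {"translation": [0, 0, 0], "angular": [0, 0, 0], "hand": 0.0}
    - {"translation": [0, 0, 0], "angular": [0, 0, 0], "hand": 0.0}
    - {"translation": [0, 0, 0], "angular": [0, 0, 0], "hand": 0.0}
    - {"translation": [0, 0, 0], "angular": [0, 0, 0], "hand": 0.0}
    - {"translation": [0, 0, 0], "angular": [0, 0, 0], "hand": 0.0}
    - {"translation": [0, 0, 0], "angular": [0, 0, 0], "hand": 0.0}

```text
time_s: 18.02
eef_pos: [0.6497, -0.1523, 0.0077]
eef_rot: [0.0, 0.995, -0.097, 0.0]
wrist_force: [0.3, -0.0, 1.3]
opening: 0.083
```

```bash
python3 - <<'E'
from bench import ctrl
from h import *
o=ctrl.get_obs();go(o,[.5755,.163,.14],5.5)
W=ctrl.camera("wrist");cv2.imwrite("pics/w12.png",W["img"][120:400,180:460,::-1])
E
```

```text
t 18.02 pos [ 0.6497 -0.1523  0.0077] psi -11.13 tool z [ 4.e-04 -2.e-04 -1.e+00] F [ 0.27 -0.01  1.31] open mm 7.1
turn tool z -0.2903 | shift now [-0.1336 -0.295  -0.1323]
shift after turn [-0.0436 -0.321  -0.1323]
```

View pics/w12.png

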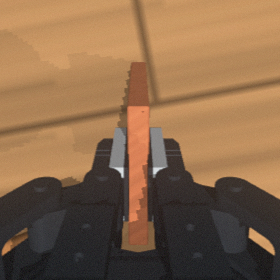

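The thin tile is gripped (opening 7 mm), and tile bottom = reported z - 0.0077. Lifting well over the racked thick tile and going to the narrow slot.

Call:
apply_moves:
  plan:
    - {"translation": [0, 0, -0.04], "angular": [0, 0, 0], "hand": 0.0}
    - {"translation": [0, 0, -0.05], "angular": [0, 0, 0], "hand": 0.0}
    - {"translation": [0, 0, -0.06], "angular": [0, 0, 0], "hand": 0.0}
    - {"translation": [0, 0, 0], "angular": [0, 0, -0.145], "hand": 0.0}
    - {"translation": [0, 0, 0], "angular": [0, 0, -0.145], "hand": 0.0}
    - {"translation": [-0.011, -0.08, 0], "angular": [0, 0, 0], "hand": 0.0}

```text
time_s: 18.82
eef_pos: [0.6354, -0.0943, 0.1572]
eef_rot: [0.001, 0.999, 0.046, 0.0]
wrist_force: [0.4, 1.6, -1.0]
opening: 0.079
```

```bash
python3 - <<'E'
from bench import ctrl
from h import *
o=ctrl.get_obs();go(o,[.5755,.163,.13],5.5)
E
```

```text
t 18.82 pos [ 0.6354 -0.0943  0.1572] psi 5.29 tool z [ 6.e-04 -1.e-03 -1.e+00] F [ 0.4   1.63 -1.01] open mm 6.7
turn tool z -0.0037 | shift now [-0.0359 -0.2618  0.0269]
shift after turn [-0.0349 -0.2619  0.0272]
```

Call:
apply_moves:
  plan:
    - {"translation": [-0.007, -0.052, 0], "angular": [0, 0, 0], "hand": 0.0}
    - {"translation": [-0.007, -0.052, 0], "angular": [0, 0, 0], "hand": 0.0}
    - {"translation": [-0.007, -0.052, 0], "angular": [0, 0, 0], "hand": 0.0}
    - {"translation": [-0.007, -0.052, 0], "angular": [0, 0, 0], "hand": 0.0}
    - {"translation": [-0.007, -0.05, 0], "angular": [0, 0, 0], "hand": 0.0}
    - {"translation": [0, 0, 0], "angular": [0, 0, 0], "hand": 0.0}
    - {"translation": [0, 0, 0], "angular": [0, 0, 0], "hand": 0.0}

```text
time_s: 19.7
eef_pos: [0.5754, 0.1619, 0.1573]
eef_rot: [0.0, 0.999, 0.048, -0.0]
wrist_force: [0.1, 0.0, -1.0]
opening: 0.088
```

```bash
python3 - <<'E'
from bench import ctrl
from h import *
o=ctrl.get_obs();go(o,[.5755,.163,.11],5.5)
W=ctrl.camera("wrist");cv2.imwrite("pics/w13.png",W["img"][:,:,::-1])
E
```

```text
t 19.7 pos [0.5754 0.1619 0.1573] psi 5.53 tool z [-4.e-04 -5.e-04 -1.e+00] F [ 0.08  0.01 -0.98] open mm 7.5
turn tool z 0.0005 | shift now [ 0.0002 -0.0011  0.0473]
shift after turn [ 0.0002 -0.0011  0.0473]
```

View pics/w13.png

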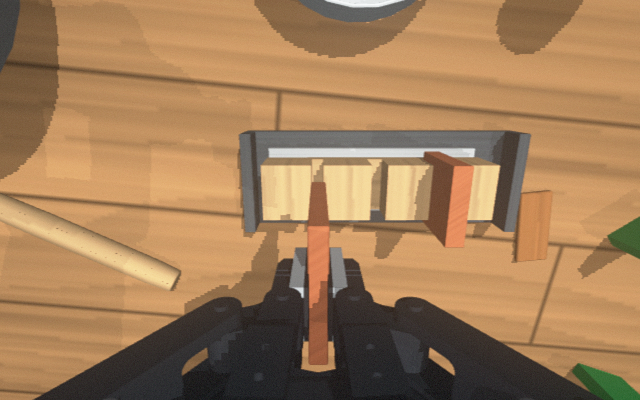

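Call:
apply_moves:
  plan:
    - {"translation": [0, -0.001, 0.02], "angular": [0, 0, 0], "hand": 0.0}
    - {"translation": [0, 0, 0.024], "angular": [0, 0, 0], "hand": 0.0}
    - {"translation": [0, 0, 0], "angular": [0, 0, 0], "hand": 0.0}
    - {"translation": [0, 0, 0], "angular": [0, 0, 0], "hand": 0.0}

```text
time_s: 20.25
eef_pos: [0.5757, 0.1625, 0.1135]
eef_rot: [0.0, 0.999, 0.047, -0.0]
wrist_force: [-0.2, 0.1, -0.2]
opening: 0.08
```

```bash
python3 - <<'E'
from bench import ctrl
from h import *
o=ctrl.get_obs();go(o,[.5755,.163,.083],5.5)
W=ctrl.camera("wrist")
for r in (168,172,174,176,178,180,182,184,186,190,200,215): print(r,edges(W["img"],r,295,345,25))
crop(W,280,150,80,80,7,"pics/w14c.png")
E
```

```text
t 20.25 pos [0.5757 0.1625 0.1135] psi 5.43 tool z [-3.e-04 -0.e+00 -1.e+00] F [-0.2   0.09 -0.18] open mm 6.8
turn tool z -0.0012 | shift now [-0.0002 -0.0005  0.0305]
shift after turn [-0.0002 -0.0005  0.0305]
168 []
172 [(311.1, 67), (323.7, -64)]
174 [(311.1, 69), (323.1, -79)]
176 [(311.2, 72), (320.1, -39), (322.9, -46)]
178 [(309.0, -31), (311.9, 44), (320.0, -60), (325.4, 59)]
180 [(309.4, -45), (319.3, -54), (325.2, 82)]
182 [(309.9, -79), (325.1, 95)]
184 [(310.2, -108), (325.1, 100)]
186 [(310.1, -109), (325.3, 101)]
190 [(310.0, -112), (325.6, 95)]
200 [(309.1, -111), (326.6, 92)]
215 [(308.0, -112), (327.9, 99)]
```

View pics/w14c.png

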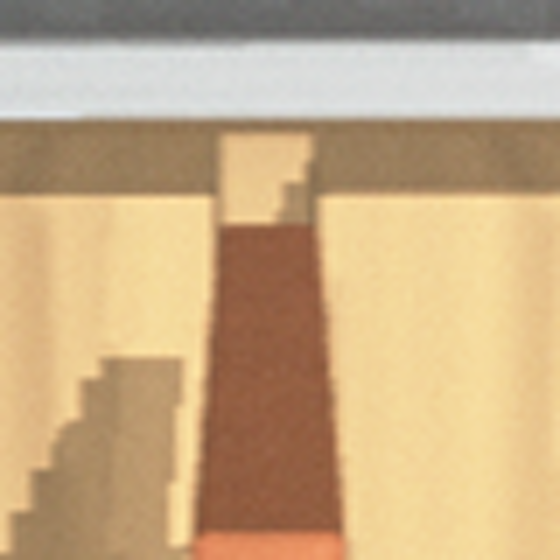

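Slot walls at row 178 are about 309.6 and 325.2 (centre 317.4), and the tile's lower edge is 310.2 to 325.1 (centre 317.65). They align within about 0.2 mm. I'll lower and look again.

Call:
apply_moves:
  plan:
    - {"translation": [0, -0.0002, 0.015], "angular": [0, 0, 0], "hand": 0.0}
    - {"translation": [0, 0, 0.015], "angular": [0, 0, 0], "hand": 0.0}
    - {"translation": [0, 0, 0], "angular": [0, 0, 0], "hand": 0.0}
    - {"translation": [0, 0, 0], "angular": [0, 0, 0], "hand": 0.0}

```text
time_s: 20.8
eef_pos: [0.5754, 0.1633, 0.0834]
eef_rot: [0.0, 0.999, 0.048, -0.0]
wrist_force: [-0.5, -0.2, -0.2]
opening: 0.085
```

```bash
python3 - <<'E'
from bench import ctrl
from h import *
o=ctrl.get_obs();go(o,[.5755,.163,.0727],5.5)
W=ctrl.camera("wrist")
for r in (174,176,178,180,182,184,186,188,190,194): print(r,edges(W["img"],r,295,345,25,0))
crop(W,280,150,80,80,7,"pics/w15c.png")
E
```

```text
t 20.8 pos [0.5754 0.1633 0.0834] psi 5.49 tool z [-4.e-04 -0.e+00 -1.e+00] F [-0.51 -0.19 -0.15] open mm 7.3
turn tool z -0.0001 | shift now [0.0001 0.0003 0.0107]
shift after turn [0.0001 0.0003 0.0107]
174 []
176 []
178 [(311.4, 59), (326.4, -59)]
180 [(311.8, 67), (326.2, -66)]
182 []
184 [(310.5, -26)]
186 [(309.9, -26)]
188 [(309.9, -66), (327.7, 60)]
190 [(305.0, -69), (309.7, -37), (327.6, 99)]
194 [(301.0, -64), (309.3, -36), (327.6, 106)]
```

View pics/w15c.png

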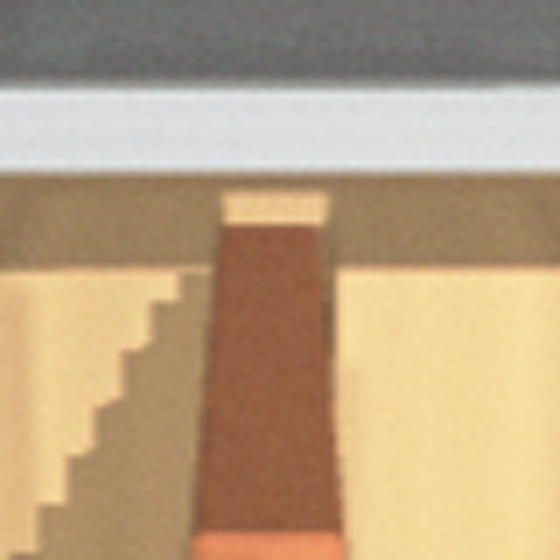

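The arm had drifted 0.8 mm while settling. The slot floor is now 311.6 to 326.3 (centre 318.95) against the tile's about 317.8, so it needs +0.7 mm in tool y. I'll correct and look again.

Call:
apply_moves:
  plan:
    - {"translation": [0, 0.0007, 0.003], "angular": [0, 0, 0], "hand": 0.0}
    - {"translation": [0, 0, 0], "angular": [0, 0, 0], "hand": 0.0}
    - {"translation": [0, 0, 0], "angular": [0, 0, 0], "hand": 0.0}
    - {"translation": [0, 0, 0], "angular": [0, 0, 0], "hand": 0.0}

```text
time_s: 21.35
eef_pos: [0.5756, 0.1626, 0.0807]
eef_rot: [-0.0, 0.999, 0.048, 0.0]
wrist_force: [-1.2, -0.7, -0.9]
opening: 0.08
```

```bash
python3 - <<'E'
from bench import ctrl
from h import *
o=ctrl.get_obs();go(o,[.5755,.163,.0727],5.5)
W=ctrl.camera("wrist")
for r in (178,179,180,181,182,184,186,188,190,194): print(r,edges(W["img"],r,295,345,25,0))
crop(W,280,150,80,80,7,"pics/w16c.png")
E
```

```text
t 21.35 pos [0.5756 0.1626 0.0807] psi 5.49 tool z [ 3.e-04  0.e+00 -1.e+00] F [-1.21 -0.66 -0.87] open mm 6.9
turn tool z -0.0002 | shift now [-0.0001 -0.0004  0.008 ]
shift after turn [-0.0001 -0.0004  0.008 ]
178 []
179 [(310.4, 59), (325.3, -60)]
180 [(310.4, 65), (325.5, -61)]
181 [(310.4, 60), (325.2, -60)]
182 [(323.8, 25)]
184 [(326.2, 27)]
186 [(309.3, -32)]
188 [(306.0, -34)]
190 [(303.0, -60), (308.8, -43), (326.3, 98)]
194 [(303.0, -63), (308.9, -51), (326.4, 96)]
```

View pics/w16c.png

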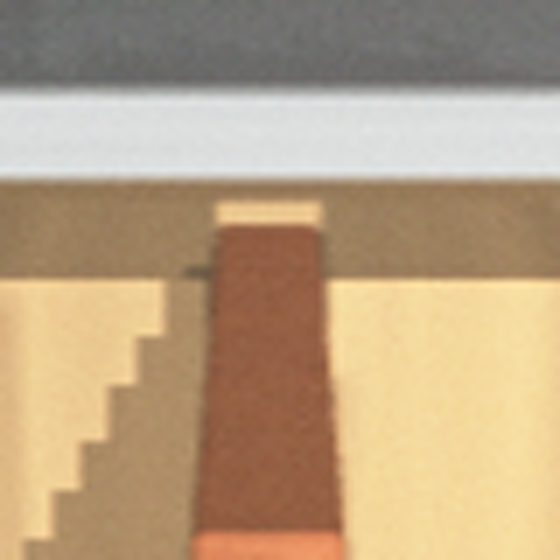

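The floor is now at 310.4 to 325.3 (centre 317.9) and the tile at 310.6 to 325.4 (centre 318.0), so they are aligned. Descending gently.

Call:
apply_moves:
  plan:
    - {"translation": [0, 0, 0.004], "angular": [0, 0, 0], "hand": 0.0}
    - {"translation": [0, 0, 0.003], "angular": [0, 0, 0], "hand": 0.0}
    - {"translation": [0, 0, 0.002], "angular": [0, 0, 0], "hand": 0.0}
    - {"translation": [0, 0, 0.0015], "angular": [0, 0, 0], "hand": 0.0}
    - {"translation": [0, 0, 0], "angular": [0, 0, 0], "hand": 0.0}

```text
time_s: 22.02
eef_pos: [0.5754, 0.1626, 0.0699]
eef_rot: [0.0, 0.999, 0.048, -0.0]
wrist_force: [-0.2, 0.0, -0.2]
opening: 0.084
```

Call:
apply_moves:
  plan:
    - {"translation": [0, 0, 0.0015], "angular": [0, 0, 0], "hand": 0.0}
    - {"translation": [0, 0, 0], "angular": [0, 0, 0], "hand": 0.0}

```text
time_s: 22.28
eef_pos: [0.5755, 0.1626, 0.0685]
eef_rot: [-0.0, 0.999, 0.048, -0.0]
wrist_force: [0.3, 0.0, 0.1]
opening: 0.084
```

Call:
apply_moves:
  plan:
    - {"translation": [0, 0, 0.0015], "angular": [0, 0, 0], "hand": 0.0}
    - {"translation": [0, 0, 0], "angular": [0, 0, 0], "hand": 0.0}

```text
time_s: 22.52
eef_pos: [0.5754, 0.1626, 0.067]
eef_rot: [0.0, 0.999, 0.048, -0.0]
wrist_force: [0.0, 0.6, 0.5]
opening: 0.084
```

Call:
apply_moves:
  plan:
    - {"translation": [0, 0, 0.003], "angular": [0, 0, 0], "hand": 0.0}
    - {"translation": [0, 0, 0.003], "angular": [0, 0, 0], "hand": 0.0}
    - {"translation": [0, 0, 0], "angular": [0, 0, 0], "hand": 0.0}

```text
time_s: 22.9
eef_pos: [0.5752, 0.1626, 0.0606]
eef_rot: [0.0, 0.999, 0.048, -0.0]
wrist_force: [0.1, -0.6, 0.1]
opening: 0.079
```

Inside the slot without resistance (bottom about 11 mm below the bar top). Continuing towards home at about 0.0417.

Call:
apply_moves:
  plan:
    - {"translation": [0, 0, 0.004], "angular": [0, 0, 0], "hand": 0.0}
    - {"translation": [0, 0, 0.004], "angular": [0, 0, 0], "hand": 0.0}
    - {"translation": [0, 0, 0.004], "angular": [0, 0, 0], "hand": 0.0}
    - {"translation": [0, 0, 0.003], "angular": [0, 0, 0], "hand": 0.0}
    - {"translation": [0, 0, 0], "angular": [0, 0, 0], "hand": 0.0}

```text
time_s: 23.52
eef_pos: [0.5753, 0.1626, 0.0457]
eef_rot: [0.0, 0.999, 0.048, -0.0]
wrist_force: [-0.1, 0.1, -1.0]
opening: 0.079
```

Call:
apply_moves:
  plan:
    - {"translation": [0, 0, 0.002], "angular": [0, 0, 0], "hand": 0.0}
    - {"translation": [0, 0, 0.001], "angular": [0, 0, 0], "hand": 0.0}
    - {"translation": [0, 0, 0], "angular": [0, 0, 0], "hand": 0.0}

```text
time_s: 23.9
eef_pos: [0.5755, 0.1626, 0.043]
eef_rot: [0.0, 0.999, 0.048, -0.0]
wrist_force: [0.9, -0.0, -0.8]
opening: 0.082
```

Call:
apply_moves:
  plan:
    - {"translation": [0, 0, 0.001], "angular": [0, 0, 0], "hand": 0.0}
    - {"translation": [0, 0, 0], "angular": [0, 0, 0], "hand": 0.0}

```text
time_s: 24.15
eef_pos: [0.5755, 0.1626, 0.042]
eef_rot: [0.0, 0.999, 0.048, -0.0]
wrist_force: [-0.7, 0.1, -0.6]
opening: 0.084
```

Call:
apply_moves:
  plan:
    - {"translation": [0, 0, 0.001], "angular": [0, 0, 0], "hand": 0.0}
    - {"translation": [0, 0, 0], "angular": [0, 0, 0], "hand": 0.0}

```text
time_s: 24.4
eef_pos: [0.5757, 0.1626, 0.0412]
eef_rot: [-0.0, 0.999, 0.048, 0.0]
wrist_force: [-0.2, -0.4, -0.6]
opening: 0.079
```

Call:
apply_moves:
  plan:
    - {"translation": [0, 0, 0.0007], "angular": [0, 0, 0], "hand": 0.0}
    - {"translation": [0, 0, 0], "angular": [0, 0, 0], "hand": 0.0}

```text
time_s: 24.65
eef_pos: [0.5757, 0.1626, 0.0406]
eef_rot: [0.0, 0.999, 0.048, 0.0]
wrist_force: [-0.7, 0.3, 2.4]
opening: 0.084
```

Contact is felt (+3 N). Pressing a little more.

Call:
apply_moves:
  plan:
    - {"translation": [0, 0, 0.001], "angular": [0, 0, 0], "hand": 0.0}
    - {"translation": [0, 0, 0], "angular": [0, 0, 0], "hand": 0.0}

```text
time_s: 24.9
eef_pos: [0.5757, 0.1627, 0.0399]
eef_rot: [0.0, 0.999, 0.048, 0.0]
wrist_force: [-2.4, -0.2, 5.9]
opening: 0.075
```

Call:
apply_moves:
  plan:
    - {"translation": [0, 0, 0.0006], "angular": [0, 0, 0], "hand": 0.0}
    - {"translation": [0, 0, 0], "angular": [0, 0, 0], "hand": 0.0}
    - {"translation": [0, 0, 0], "angular": [0, 0, 0], "hand": 0.0}

```text
time_s: 25.28
eef_pos: [0.5758, 0.1626, 0.0395]
eef_rot: [0.0, 0.999, 0.048, 0.0]
wrist_force: [-3.1, 0.4, 6.9]
opening: 0.081
```

```bash
python3 - <<'E'
from bench import ctrl
from h import *
o=ctrl.get_obs();go(o,[.5755,.163,.0417],5.5)
W=ctrl.camera("wrist");S=ctrl.camera("scene")
a=W["img"][120:400,180:460,::-1];b=S["img"][60:240,290:450,::-1]
cv2.imwrite("pics/c17.png",cv2.hconcat([cv2.resize(a,(400,400)),cv2.resize(b,(355,400))]))
E
```

```text
t 25.27 pos [0.5758 0.1626 0.0395] psi 5.49 tool z [ 4.e-04 -0.e+00 -1.e+00] F [-3.12  0.38  6.94] open mm 6.9
turn tool z -0.0002 | shift now [-0.0002 -0.0004 -0.0022]
shift after turn [-0.0002 -0.0004 -0.0022]
```

View pics/c17.png

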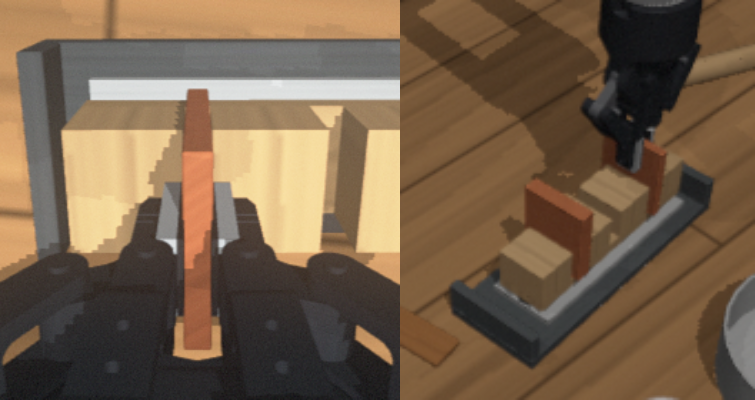

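The thin tile is home in the narrow slot, with about 7.5 N felt and a bar-like stiffness. Easing off, releasing and withdrawing straight up.

Call:
apply_moves:
  plan:
    - {"translation": [0, 0, -0.001], "angular": [0, 0, 0], "hand": 0.0}
    - {"translation": [0, 0, 0], "angular": [0, 0, 0], "hand": 0.025}
    - {"translation": [0, 0, 0], "angular": [0, 0, 0], "hand": 0.04}
    - {"translation": [0, 0, 0], "angular": [0, 0, 0], "hand": 0.04}
    - {"translation": [0, 0, 0], "angular": [0, 0, 0], "hand": 0.04}
    - {"translation": [0, 0, -0.01], "angular": [0, 0, 0], "hand": 0.04}
    - {"translation": [0, 0, -0.02], "angular": [0, 0, 0], "hand": 0.04}
    - {"translation": [0, 0, -0.04], "angular": [0, 0, 0], "hand": 0.04}
    - {"translation": [0, 0, -0.05], "angular": [0, 0, 0], "hand": 0.0854}
    - {"translation": [0, 0, -0.04], "angular": [0, 0, 0], "hand": 0.0854}

```text
time_s: 26.62
eef_pos: [0.5764, 0.1627, 0.204]
eef_rot: [-0.0, 0.999, 0.048, 0.002]
wrist_force: [0.1, -0.1, 0.6]
opening: 0.873
```

Call:
apply_moves:
  plan:
    - {"translation": [0, -0.04, 0], "angular": [0, 0, 0], "hand": 0.0854}
    - {"translation": [0, -0.05, 0], "angular": [0, 0, 0], "hand": 0.0854}
    - {"translation": [0, -0.05, 0], "angular": [0, 0, 0], "hand": 0.0854}
    - {"translation": [0, 0, 0], "angular": [0, 0, 0], "hand": 0.0854}
    - {"translation": [0, 0, 0], "angular": [0, 0, 0], "hand": 0.0854}

```text
time_s: 27.25
eef_pos: [0.5623, 0.3018, 0.201]
eef_rot: [0.0, 0.999, 0.048, 0.001]
wrist_force: [-0.3, 0.5, 0.0]
opening: 1.002
```

```bash
python3 - <<'E'
from bench import ctrl
from h import *
o=ctrl.get_obs();go(o,[.5755,.163,.0417],5.5)
T=ctrl.camera("top");S=ctrl.camera("scene")
a=T["img"][90:250,200:440,::-1];b=S["img"][90:220,300:440,::-1]
cv2.imwrite("pics/c18.png",cv2.hconcat([cv2.resize(a,(420,280)),cv2.resize(b,(360,280))]))
h=cv2.cvtColor(T["img"],cv2.COLOR_RGB2HSV).astype(int)
m=((h[...,0]<=12)&(h[...,1]>160)&(h[...,2]>135)).astype(np.uint8)*255
m[:170]=0;m[240:]=0;m[:,:205]=0;m[:,330:]=0
th=np.radians(5.5);R2=np.array([[np.cos(th),np.sin(th)],[-np.sin(th),np.cos(th)]])
for k in cv2.findContours(m,cv2.RETR_EXTERNAL,cv2.CHAIN_APPROX_NONE)[0]:
    if cv2.contourArea(k)>20:
        P=(onz(T,k[:,0],.104)[:,:2]-[.5793,.1061])@R2.T*1000
        r=cv2.minAreaRect(P.astype(np.float32));print(k[:,0].mean(0).round(1),"rack xy mm",np.round(r[0],1),np.round(r[1],1),round(r[2],1))
E
```

```text
t 27.25 pos [0.5623 0.3018 0.201 ] psi 5.53 tool z [ 1.3e-03 -1.0e-04 -1.0e+00] F [-0.27  0.53  0.05] open mm 85.5
turn tool z 0.0005 | shift now [-0.0005  0.1394  0.1593]
shift after turn [-0.0002  0.1395  0.1593]
[234.6 201.3] rack xy mm [ 1.7 57.7] [57.2  5.8] 0.3
[286.4 199.5] rack xy mm [  1.5 -42.1] [13.6 57.2] 88.7
```

View pics/c18.png

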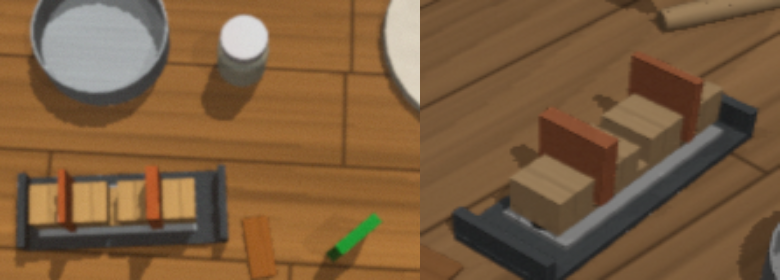

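Both tiles stand upright and released: thick at gauge (1.5,-42.1) mm and thin at (1.7,57.7) mm. The bystanders are where they were and the arm is clear. Handing in.

```bash
python3 -c "
from bench import ctrl
print(ctrl.hand_in())"
```

```text
the job is handed in; nothing more can be done
None
```

Both tiles are racked and released: the thick one first in the 16 mm slot, then the thin one in the 10 mm slot. I handed the job in at about 27 s, and no verdict was reported.

- **Pressing home:** the thick tile was pressed to about 8.5 N and the thin one to about 7.5 N. Both gave with roughly the 4 N per mm of the floating bar, and neither met resistance on the way down.
- **Last checks:** the top view put the thick tile at gauge x 1.5, y -42 mm and the thin tile at x 1.7, y 57.7 mm. Both are inside the limits. They look fully down and upright in the top and scene views, the jar, sieve and rib look unmoved, and the arm is clear. I did not measure the released tiles' heights from the images.
- **What went wrong or disagreed:**
  - The first grasp closed above the thick tile, because the real fingertips sit about 35 mm behind the reported TCP. I saw this in the images with the tile untouched and regrasped lower.
  - Near the narrow slot the arm drifted 0.8 mm while settling. I corrected that from the wrist camera before going in.

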